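# Make up a warm charge of drying beads

## Task

Set the steel bowl with its white beads down onto the warming base so that both pegs come through the holes of its foot plate and it sits flat, then put every orange tablet from the mat into it, spilling nothing. Then take the red-handled rod and stir the beads and tablets with its foot close to the bowl's floor, at least three full wide circles anticlockwise seen from above. Stand the rod back upright in its stand, take the yellow thermometer, aim it down over the rim at the middle of the bead bed from about 12 cm and hold it steady for two seconds, then lay it back level in its cradle, lying along it; leave the bottle, beaker and glove box alone.

Things in the scene. Friction and masses are not known exactly. Their poses are not given: they have to be found in the camera images.
- base: Warming base, fixed: flat black box 220 x 165 mm, top face 45 mm above the bench. Origin: centre of its underside. On its top, on its own x axis at x = +86 and -86 mm, stand two steel pegs, 10 mm thick, 18 mm high, the last 6 mm tapered.
- base_seat (a point): Centre of the base's top face, midway between the pegs, 45 mm above the bench: the bowl's origin comes here when the bowl is home. Axes as the base.
- bowl: Loose steel bowl, 0.25 kg, holding six white balls. Origin: centre of its underside. Foot plate 206 (x) x 60 x 10 mm, a 14 mm hole at x = +86 and -86. Above it the round bowl: rim 65 mm high, inner radius 62; flat floor 15 mm above the underside out to radius 43, then sloping up at 40 degrees to radius 58. Blue grip lug on the rim at y = +68 and -68. A half turn makes no difference.
- bowl_lug (a point): Centre of the blue grip lug on the bowl's +y side, at y = 68 mm, 55 mm above the bowl's underside; its twin is at y = -68. Each is 32 mm along x, 14 mm thick along y and 24 mm high (43 to 67 mm above the underside). Pinch one across its thickness from above, one finger inside the bowl, one outside.
- bowl_heart (a point): Middle of the bead bed: on the bowl's axis, 24 mm above its underside (9 mm above the inner floor). The spot to aim the thermometer at.
- mat: Thin green mat 170 x 160 x 3 mm, fixed on the bench, no rim; the orange tablets wait on it. Origin: centre of its underside.
- rod: Stirring rod, steel, upright, 152 mm long, 0.12 kg: round shaft 16 mm across, foot 24 mm across and 18 mm high with rounded-off edges, and on top a red square handle 22 x 22 mm from 102 to 152 mm above the foot's underside: grip it there, about 130 mm up. Origin: centre of the foot's underside; z up along the rod, handle faces square to its x and y.
- rod_stand: Round wooden stand, fixed, 64 mm across and 45 mm high, with an open round well 36 mm across whose floor is 6 mm above the bench; the rod stands upright in it. Origin: centre of its underside.
- thermo: Yellow infrared thermometer, 0.14 kg: level bar 130 (x) x 28 (y) x 30 (z) mm with a black head at its +x end that is bent 45 degrees downward. Origin: centre of the bar's underside; x towards the head, z up. Pinch the bar across its 28 mm width at the middle, from above.
- thermo_lens (a point): The thermometer's lens, in the head, at x = 87, z = -3 mm from the thermometer's origin. This point's x axis is the line of sight: forward along the thermometer's x and 45 degrees down. It reads between 60 and 200 mm from the lens.
- cradle: Grey cradle of the thermometer, fixed: block 90 (x) x 54 (y) mm, 30 mm high, with a low lip 6 mm high along both long sides, 40 mm between lips; the bar lies on it along x between the lips, head hanging out beyond the +x end. Origin: centre of its underside.
- flask: Bystander: glass bottle with blue cap, 70 mm across, 190 mm high. Origin: centre of its underside.
- beaker: Bystander: empty glass beaker, 72 mm across, 90 mm high. Origin: centre of its underside.
- gloves: Bystander: box of gloves 230 (x) x 120 x 70 mm. Origin: centre of its underside.
- ball1: White glazed drying bead, a ball 18 mm across, 12 g, inside the bowl. Origin: its centre.
- ball2: White glazed drying bead, a ball 18 mm across, 12 g, inside the bowl. Origin: its centre.
- ball3: White glazed drying bead, a ball 18 mm across, 12 g, inside the bowl. Origin: its centre.
- ball4: White glazed drying bead, a ball 18 mm across, 12 g, inside the bowl. Origin: its centre.
- ball5: White glazed drying bead, a ball 18 mm across, 12 g, inside the bowl. Origin: its centre.
- ball6: White glazed drying bead, a ball 18 mm across, 12 g, inside the bowl. Origin: its centre.
- tablet1: Orange smooth indicator tablet, upright disc 22 mm across and 18 mm high, 15 g, on the mat at the start; two to four of the four are there, the others absent (None). Origin: its centre.
- tablet2: Orange smooth indicator tablet, upright disc 22 mm across and 18 mm high, 15 g, on the mat at the start; two to four of the four are there, the others absent (None). Origin: its centre.
- tablet3: Orange smooth indicator tablet, upright disc 22 mm across and 18 mm high, 15 g, on the mat at the start; two to four of the four are there, the others absent (None). Origin: its centre.
- tablet4: Orange smooth indicator tablet, upright disc 22 mm across and 18 mm high, 15 g, on the mat at the start; two to four of the four are there, the others absent (None). Origin: its centre.
Mind the look-alikes: they are no part of the job. What is meant by the thermo is not purple, and is the smaller of those in its own colour. Several things have the shape of the mat; the one meant has the colours described above.

How it is judged:
By the outcome, as a careful person would: the job done as asked, in the order asked, and still so for the second after the job is handed in, with the robot touching nothing.
Of tablet1, tablet2, tablet3, tablet4 only 2 to 4 are there at a start; the rules pass over those that are not, and their reading is None.
At some moment in a run one of tablet1, tablet2, tablet3, tablet4 may be knocked a few centimetres aside while the robot is not near it.
It also fails if it takes over 210 s, if anything falls off the work surface, if the arm or the gripper's body presses on something with over 40 N, if the wrist force passes 120 N, or if a joint passes its speed limit or range.

## Robot

A 6-joint arm with a two-finger parallel gripper is mounted at the origin on the work surface. World frame = base frame: x ahead of the robot, y to its left, z up, the work surface at z = 0. Lengths are in m, angles in degrees, forces in N, time in s.
With the tool pointing down it reaches from about 0.325 to 0.775 m from the base axis. Payload 5.5 kg.
Tool frame: the origin (TCP) lies at the centre of the arm's flange, where the gripper is bolted on; the fingertips stand 182 mm ahead of it and the grasp point (between the pads) lies 163 mm ahead of it; z points along the fingers, y is the direction in which the jaws open and shut (so a half turn about z gives the same grasp; the last joint's range is limited). The gripper opens to 88 mm and grips with 3 to 60 N. Pads are 20 mm wide; open, the fingers measure 115 mm over their backs; the gripper's body (75 mm by 178 mm) begins 61 mm behind the grasp point.
Start: joints at [-76.186, 5.22, 70.514, -0, 104.267, -3.249], TCP at [0.176, -0.574, 0.405] pointing down, gripper open.
Joint ranges: [-164.24, 164.24], [-49.07, 125.15], [9.68, 141.18], [-86.29, 266.29], [3.28, 154.24], [-151.56, 151.56]. Speed limits (degrees/s): [147.25, 147.25, 172.46, 180, 180, 180].

## Interface

Orientations are given as [roll, pitch, yaw] about the fixed x, y, z axes, in that order (R = Rz(yaw) Ry(pitch) Rx(roll)).
In Python, from station import r gives the robot as it stands. The module is installed in compiled form; this text tells all that it offers. Calls block until the motion is done:
- r.reach(position, orientation): joint-space move of the TCP to a pose.
- r.servo_line(position, rotation=None, speed=0.15): straight line of the TCP; rotation=None keeps the orientation; speed is the mean speed in m/s.
- r.move_joints(angles): joint-space move.
- r.let_go() and r.grab(squeeze=None): open the fingers fully, or close them until they stop; squeeze is the grip in N (None keeps the last).
- r.wait(seconds).
- r.inverse_kinematics(position, orientation): joint angles nearest the present ones, or None.
- r.sense(): the state.
- r.snapshot(name): name is "scene" or "side" or "wrist"; returns a dict with "frame" (480x640x3 uint8, red, green, blue), "fx", "fy", "cx", "cy" (pixels), "dist_coeffs" ([k1, k2, p1, p2, k3] as OpenCV has them; the pictures are not rectified), "R" (3x3) and "t" (3): a world point X has camera coordinates R X + t. Camera axes: x right, y down, z forward; pixel columns grow to the right and rows downward; lengths in m; the calibration is good to about 2 mm. A picture is of the moment at which its call begins. There is no depth.
A pose or a line that the arm cannot do raises r.IKError and nothing moves.
- r.hand_in(): hands the job in, once; it reports no verdict.
The state is a dict: "clock": time; "joints": joint angles; "joint_vel": joint speeds; "joint_torque": joint torques, N m; "tcp_pos": TCP position; "orientation": TCP orientation; "contact_force": force on the tool from outside, world axes, zero at the start; "torque": the same for the moment, N m; "opening": finger opening in m.
Only numpy, scipy, OpenCV 4.12 (cv2) and the standard library are available. Lean on these libraries where they do the work, as an engineer would, in place of code of your own. Each camera call takes 0.05 s, during which the arm holds its last target.

## Working session

There is one attempt and no reset: what is moved stays moved. The work goes in short steps, each a Python script; the robot and the scene stay as the last script left them, time stands still between calls to the robot, and variables do not carry over. Pictures are saved under pics/ and viewed, and the job is handed in when it is done.

```bash
mkdir -p pics; ls
python3 - <<'E'
from station import r
import cv2
for n in ["scene","side","wrist"]:
    s=r.snapshot(n); cv2.imwrite(f"pics/{n}0.png",s["frame"][:,:,::-1]); print(n,s["fx"],s["fy"],s["cx"],s["cy"],s["dist_coeffs"],s["R"],s["t"])
print(r.sense())
E
```

```text
pics
scene 453.2920127541705 453.2920127541705 316.1070101687385 243.73964638257394 [-0.0274807  0.         0.         0.         0.       ] [[ 0.00272107  0.99998263  0.00522821]
 [ 0.6557736   0.00216269 -0.75495451]
 [-0.7549527   0.00548281 -0.65575632]] [ 0.00795111 -0.27284771  1.6758061 ]
side 482.2151357361306 482.2151357361306 319.4566319651042 247.56490920495392 [0.0195047 0.        0.        0.        0.       ] [[-0.70070243 -0.71327307 -0.0160512 ]
 [-0.51280235  0.51915163 -0.68375093]
 [ 0.49603414 -0.47087484 -0.72953891]] [0.31682188 0.30931553 1.20381886]
wrist 420.6347501519521 420.6347501519521 321.7064448855812 241.22375502956018 [-0.05979641  0.          0.          0.          0.        ] [[ 0.29177843 -0.95648491 -0.00140039]
 [-0.92706442 -0.28316335  0.24570324]
 [-0.23540798 -0.07039266 -0.96934409]] [-0.59956294 -0.02808395  0.3896166 ]
{'clock': 0.15, 'joints': array([-7.61877428e+01,  5.25487041e+00,  7.05638219e+01, -2.25661342e-04,
        1.04266701e+02, -3.25052279e+00]), 'joint_vel': array([ 0.08965135, -0.11239743, -0.13957707, -0.03674533,  0.0525578 ,
        0.06145007]), 'joint_torque': array([ 2.38996872e-03, -4.47046173e+01, -4.06907487e+01,  6.99903374e-02,
        2.74866843e-02, -1.08699608e-04]), 'tcp_pos': array([ 0.17604491, -0.57365422,  0.40377073]), 'orientation': array([-1.79914731e+02, -4.62353849e-03,  1.70627211e+01]), 'contact_force': array([-0.19872017, -0.24678122,  0.55151633]), 'torque': array([-0.00085255, -0.01204498, -0.00432282]), 'opening': 0.0877215076466837}
```

View pics/scene0.png

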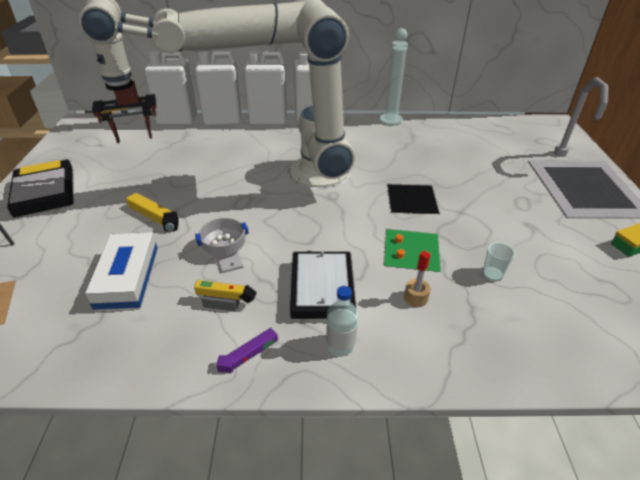

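View pics/side0.png

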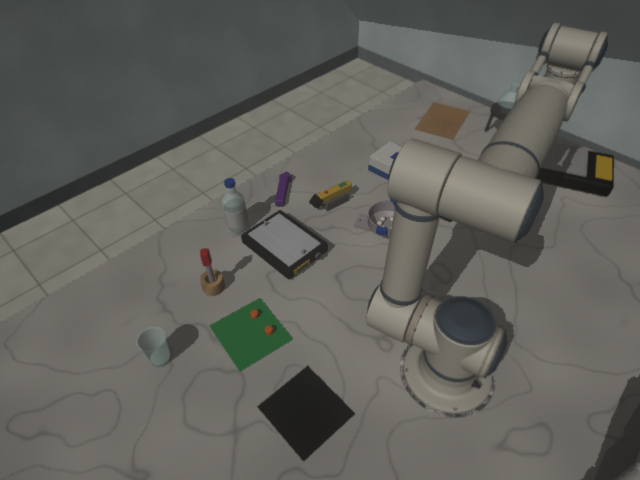

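View pics/wrist0.png

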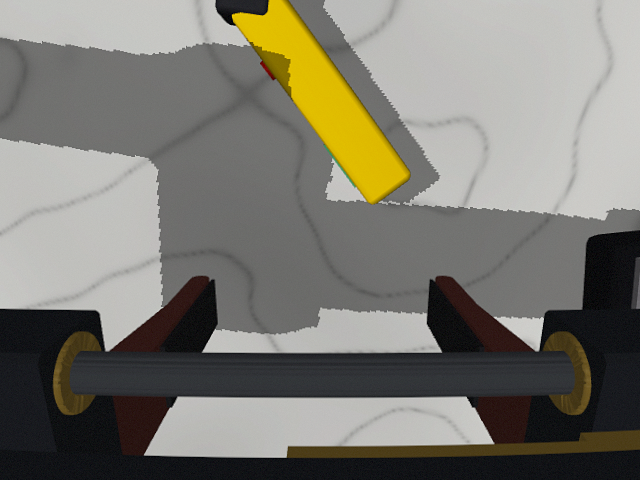

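Scene shows the bowl at (222,238), base (323,284), mat (412,250) with two tablets, rod (418,290), cradle thermometer (225,292), bigger yellow look-alike (152,210). Enlarging for rough positions.

```bash
cat > h.py <<'E'
import numpy as np, cv2
from scipy.spatial.transform import Rotation as Rot
from station import r
def snap(n,f=None,crop=None,k=1):
    s=r.snapshot(n)
    if f:
        im=s["frame"][:,:,::-1]
        if crop: im=im[crop[1]:crop[3],crop[0]:crop[2]]
        im=cv2.resize(im,None,fx=k,fy=k,interpolation=cv2.INTER_CUBIC); cv2.imwrite("pics/"+f,im)
        np.save("pics/"+f+".npy",{k:v for k,v in s.items()},allow_pickle=True)
    return s
def load(f): return np.load("pics/"+f+".npy",allow_pickle=True).item()
def K(s): return np.array([[s["fx"],0,s["cx"]],[0,s["fy"],s["cy"]],[0,0,1.]])
def ray(s,px):
    p=cv2.undistortPoints(np.array([[px]],float),K(s),np.array(s["dist_coeffs"]))[0,0]
    R=np.array(s["R"]);t=np.array(s["t"]); return -R.T@t, R.T@np.array([p[0],p[1],1])
def at(s,px,z):
    c,d=ray(s,px); return c+d*(z-c[2])/d[2]
def proj(s,X):
    X=np.atleast_2d(np.array(X,float))
    return cv2.projectPoints(X,cv2.Rodrigues(np.array(s["R"]))[0],np.array(s["t"]),K(s),np.array(s["dist_coeffs"]))[0][:,0]
E
python3 - <<'E'
from h import *
s=snap("scene","sA.png",(180,180,480,380),2.6)
for n,px,z in [("bowl",(222,228),.065),("base",(323,284),.045),("mat",(412,250),.003),("tab",(398,239),.012),("tab",(401,254),.012),("rodtop",(424,255),.158),("thermo",(225,289),.05),("flask",(341,345),0),("beaker",(497,275),0),("fakethermo",(150,210),0.03),("purple",(248,350),.03),("gl",(123,268),.05)]: print(n,at(s,px,z).round(3))
E
```

```text
bowl [ 0.422 -0.282  0.065]
base [0.627 0.008 0.045]
mat [0.447 0.274 0.003]
tab [0.407 0.237 0.012]
tab [0.474 0.236 0.012]
rodtop [0.639 0.25  0.158]
thermo [ 0.65  -0.242  0.05 ]
flask [ 0.785  0.049 -0.   ]
beaker [0.548 0.498 0.   ]
fakethermo [ 0.289 -0.537  0.03 ]
purple [ 0.822 -0.166  0.03 ]
gl [ 0.574 -0.526  0.05 ]
```

View pics/sA.png

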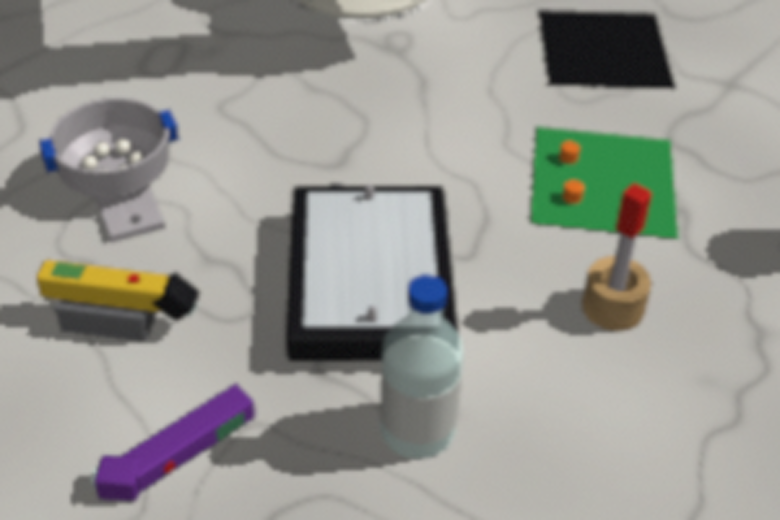

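```bash
cat >> h.py <<'E'
def down(x,y,z,yaw=0,line=False,speed=0.2):
    if line: r.servo_line([x,y,z],[180,0,yaw],speed=speed)
    else: r.reach([x,y,z],[180,0,yaw])
E
python3 - <<'E'
from h import *
s=r.snapshot("wrist");R=np.array(s["R"]);c=-R.T@np.array(s["t"])
q=r.sense();T=Rot.from_euler("xyz",q["orientation"],degrees=True).as_matrix()
print("cam in tool",T.T@(c-q["tcp_pos"]), "axis",T.T@R[2], "camx",T.T@R[0])
down(0.36,-0.26,.42,0)
s=snap("wrist","w1.png"); print(proj(s,[[.42,-.28,.065],[.65,-.242,.05]]), r.sense()["clock"])
E
```

```text
cam in tool [0.06747437 0.00018853 0.02008268] axis [-2.45777218e-01 -4.24421898e-04  9.69326250e-01] camx [-1.70649840e-03  9.99998544e-01  5.16116200e-06]
[[ 346.45891508  144.63028805]
 [ 295.22209534 -174.73262209]] 1.6667
```

View pics/w1.png

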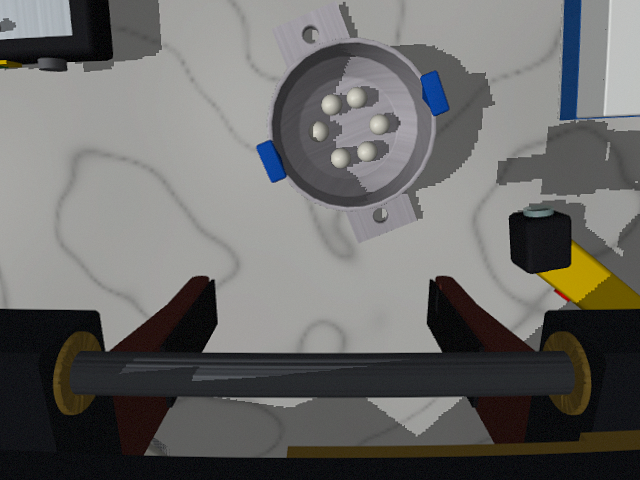

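Bowl in full view: holes (311,34), (380,215), lugs (434,93), (271,161), six beads. Now views of the other things.

Run:
```python
from h import *
down(0.59,-0.24,.42,0); snap("wrist","w2.png")
down(0.54,0.0,.45,0); snap("wrist","w3.png")
down(0.42,0.25,.45,0); snap("wrist","w4.png")
down(0.56,0.25,.45,0); snap("wrist","w5.png"); print(r.sense()["clock"])
a=np.vstack([np.hstack([cv2.imread(f"pics/w{i}.png")[:320] for i in p]) for p in ((2,3),(4,5))])
cv2.imwrite("pics/m1.png",cv2.resize(a,(800,400),interpolation=cv2.INTER_AREA))
```

```text
5.45
```

View pics/m1.png

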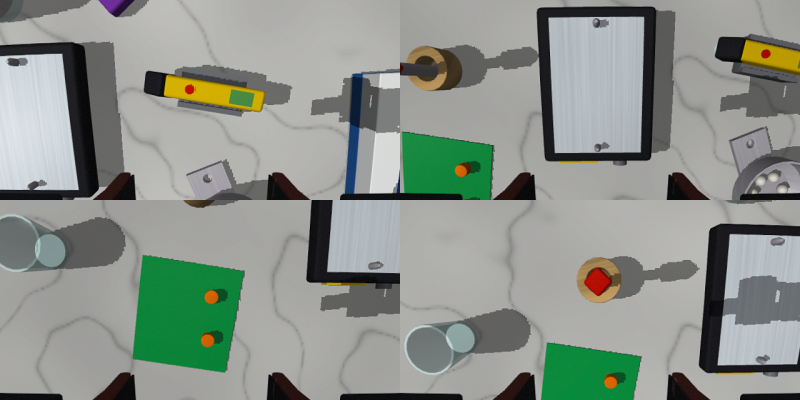

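View pics/w3.png

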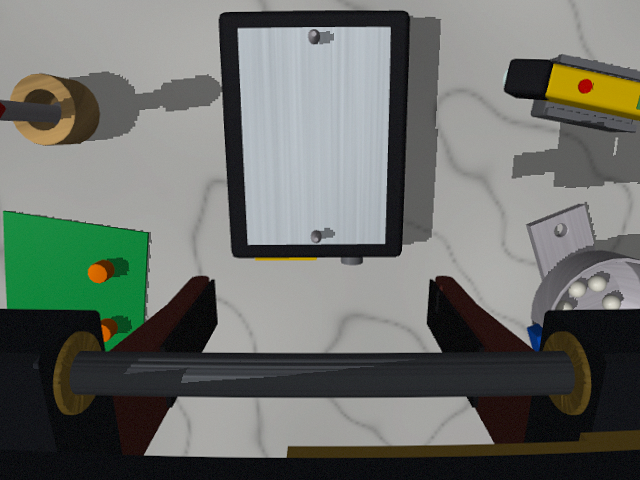

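Two tablets only; base pegs at (314,37), (316,237). Enlarging to measure pegs, holes, rod, thermometer.

Run:
```python
import cv2,numpy as np
def c(f,x,y,w,h,k=8): return cv2.resize(cv2.imread(f"pics/{f}.png")[y:y+h,x:x+w],(w*k,h*k),interpolation=cv2.INTER_CUBIC)
# 50x37 -> 400x296 each
a=np.vstack([np.hstack([c("w3",290,15,50,37),c("w3",290,215,50,37)]),np.hstack([c("w1",285,15,50,37),c("w1",355,197,50,37)])])
cv2.imwrite("pics/m2.png",a)
b=np.vstack([np.hstack([c("w2",220,100,200,75,4)]),np.hstack([c("w5",280,90,100,75,4),c("w4",300,120,100,75,4)]),])
b=np.vstack([b]);cv2.imwrite("pics/m3.png",b)
cv2.imwrite("pics/m4.png",c("w1",245,20,230,230,2.6 and 2))
```

```text
(no output)
```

View pics/m2.png

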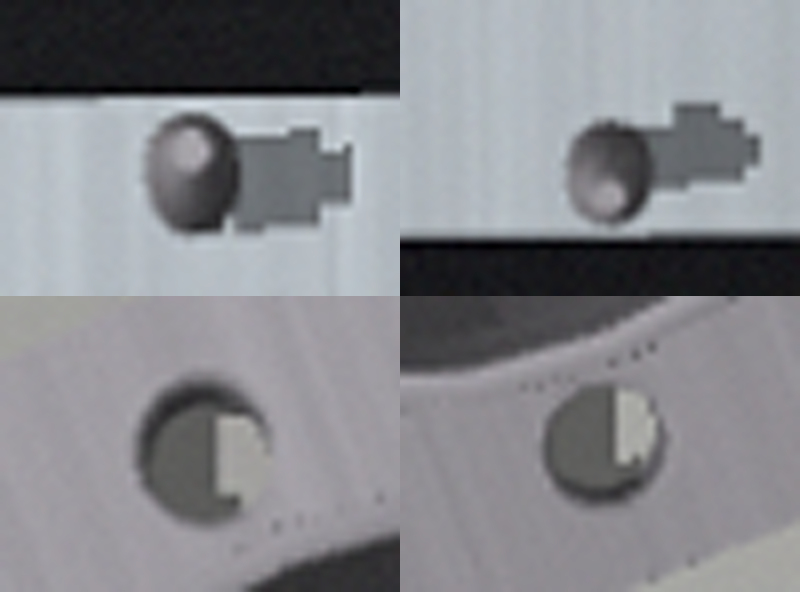

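View pics/m3.png

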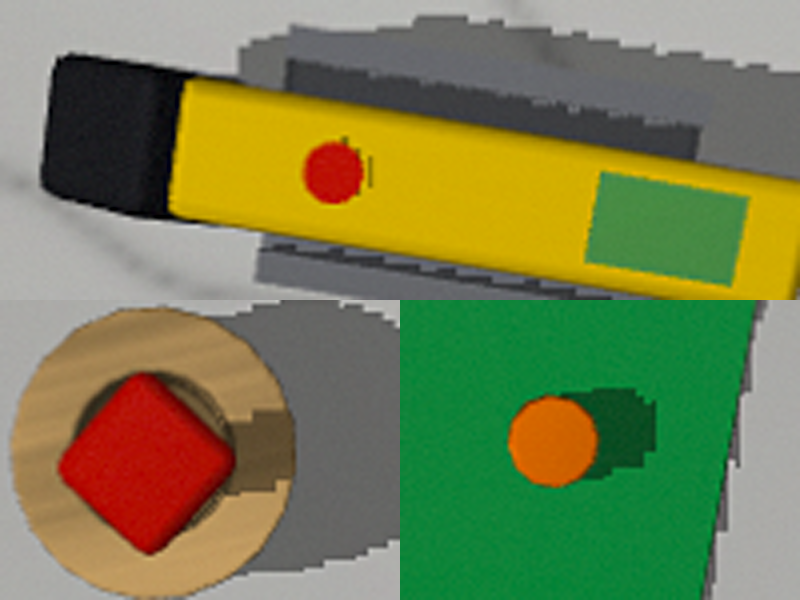

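View pics/m4.png

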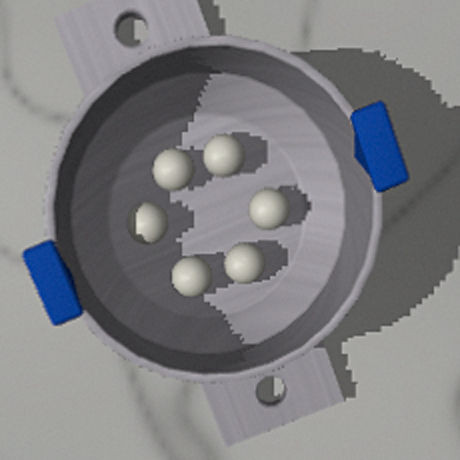

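Run:
```python
from h import *
import math
def yaw(a,b): return math.degrees(math.atan2(b[1]-a[1],b[0]-a[0]))
s=load("w3.png"); f=at(s,(314.25,33.75),.063); n=at(s,(315.9,239),.063)
print("pegs",f.round(4),n.round(4),np.linalg.norm(f-n),(f+n)/2,yaw(n,f))
s=load("w1.png"); f=at(s,(310.4,33.6),.010); n=at(s,(380.5,215.4),.010)
print("holes",f,n,np.linalg.norm(f-n),(f+n)/2,yaw(n,f))
l=at(s,(434,93),.067);k=at(s,(271,161),.067);print("lugs",l,k,np.linalg.norm(l-k),yaw(l,k),(l+k)/2)
s=load("w5.png");print("rod",at(s,(316.75,130.75),.158))
c=[at(s,(280+x/4,90+(y-300)/4),.158)[:2] for x,y in ((143,372),(235,460),(150,555),(58,465))]
print(np.mean(c,0),[yaw(c[i],c[(i+1)%4]) for i in range(4)],[np.linalg.norm(c[i]-c[(i+1)%4]) for i in range(4)])
cs=[at(s,p,.045) for p in [(280+152/4,90+153/4)]];print("stand",cs)
s=load("w4.png");print("tab",at(s,(338.25,155.25),.021),at(s,(331,225.6),.021))
a=cv2.resize(cv2.imread("pics/w2.png")[90:200,220:440],None,fx=3.6,fy=3.6,interpolation=cv2.INTER_CUBIC);cv2.imwrite("pics/m5.png",a)
```

```text
pegs [0.6882 0.0045 0.063 ] [0.5166 0.0041 0.063 ] 0.17154471043110592 [0.60241398 0.004303   0.063     ] 0.11572477629320622
holes [ 0.51306553 -0.25119668  0.01      ] [ 0.3534663  -0.31606158  0.01      ] 0.1722770137804764 [ 0.43326591 -0.28362913  0.01      ] 22.1179887748469
lugs [ 0.45867624 -0.34594676  0.067     ] [ 0.40767905 -0.22106627  0.067     ] 0.13489198887364323 112.21353204079769 [ 0.43317764 -0.28350651  0.067     ]
rod [0.63029973 0.25187882 0.158     ]
[0.630232   0.25195737] [-132.98397400075098, 137.5070221154865, 45.74778754607248, -43.77614388939683] [np.float64(0.019559049679561378), np.float64(0.019815319108968815), np.float64(0.02000160704158837), np.float64(0.01937374506705647)]
stand [array([0.63334034, 0.25197603, 0.045     ])]
tab [0.4693299  0.23306385 0.021     ] [0.40059127 0.23984854 0.021     ]
```

View pics/m5.png

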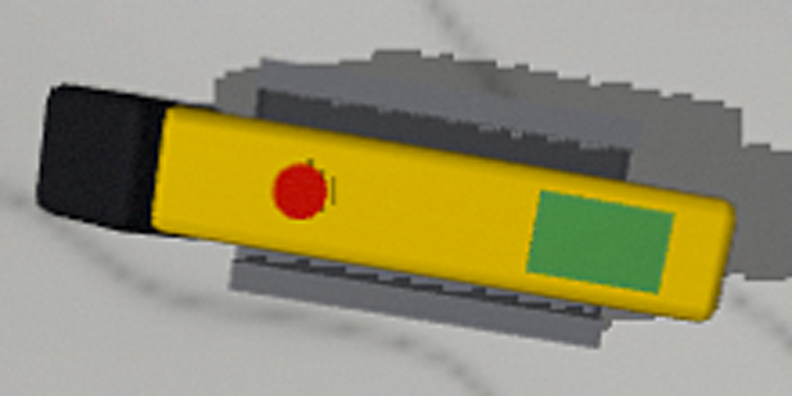

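Run:
```python
from h import *
import math
s=load("w2.png");c=[at(s,(220+x/3.6,90+y/3.6),.06)[:2] for x,y in ((165,107),(735,200),(715,322),(153,228))]
print("thermo",np.round(c,4),np.mean(c,0),[np.linalg.norm(c[i]-c[(i+1)%4]).round(4) for i in range(4)],[np.degrees(math.atan2(*(c[i]-c[j])[::-1])) for i,j in((0,1),(3,2))])
cr=[at(s,(220+x/3.6,90+y/3.6),.036)[:2] for x,y in ((262,60),(642,122),(600,348),(230,288))]
print("cradle",np.round(cr,4),np.mean(cr,0),[np.linalg.norm(cr[i]-cr[(i+1)%4]).round(4) for i in range(4)],[np.degrees(math.atan2(*(cr[i]-cr[j])[::-1])) for i,j in((0,1),(3,2))])
x,y=.4077,-.2211
down(x,y,.36,22.1); down(x,y,.221,22.1,True,.12)
r.wait(.2); print(r.sense()["contact_force"])
r.grab(45); r.wait(.3); q=r.sense(); print(q["opening"],q["contact_force"],q["tcp_pos"],q["orientation"])
down(x,y,.26,22.1,True,.05); r.wait(.2); q=r.sense(); print(q["opening"],q["contact_force"],q["torque"],q["clock"])
snap("wrist","w6.png");snap("scene","s6.png",(160,160,360,310),4)
```

```text
thermo [[ 0.6686 -0.1973]
 [ 0.6486 -0.3223]
 [ 0.6218 -0.3192]
 [ 0.6427 -0.1938]] [ 0.64541466 -0.25815352] [np.float64(0.1266), np.float64(0.027), np.float64(0.1271), np.float64(0.0261)] [np.float64(80.92199087889173), np.float64(80.51285205981316)]
cradle [[ 0.6798 -0.217 ]
 [ 0.6658 -0.3053]
 [ 0.613  -0.2972]
 [ 0.6275 -0.2084]] [ 0.64654209 -0.2569811 ] [np.float64(0.0894), np.float64(0.0534), np.float64(0.0899), np.float64(0.053)] [np.float64(81.00213205266802), np.float64(80.71427800308334)]
[-0.60926457 -0.12999956 -0.25206287]
0.015385397050651818 [-1.57608225  0.75065802  4.52268438] [ 0.40772728 -0.22113024  0.22129535] [ 1.79978427e+02 -6.91905486e-03  2.21024060e+01]
0.014720318591910905 [ 0.49281852 -0.31525275 -3.37145686] [ 0.21744262  0.10403694 -0.02754481] 11.325
```

View pics/w6.png

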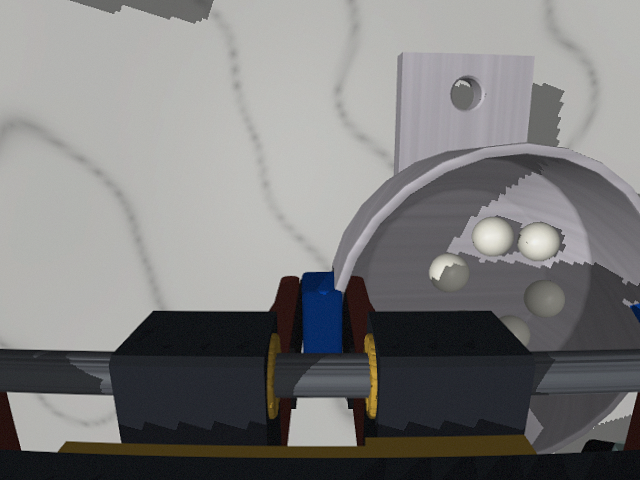

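View pics/s6.png

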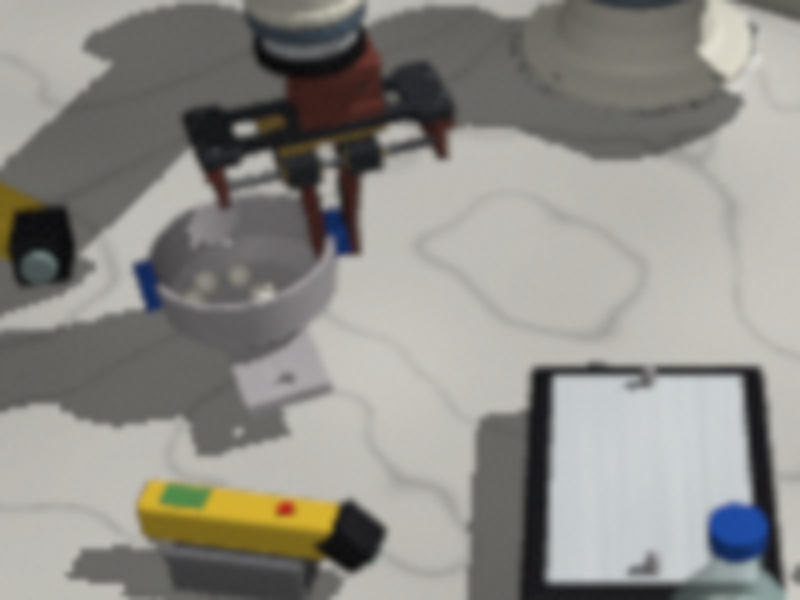

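Bowl held by the lug; hole visible at (467,93). Comparing with the untilted prediction.

Run:
```python
from h import *
s=load("w6.png"); z0=.039
def W(p,yaw=22.1,o=(.4333,-.2836)): 
    a=np.radians(yaw);c,n=np.cos(a),np.sin(a);return [o[0]+c*p[0]-n*p[1],o[1]+n*p[0]+c*p[1],p[2]+z0]
print(proj(s,[W((.086,0,.01)),W((.103,.030,.01)),W((.103,-.030,.01)),W((0,-.062,.065)),W((0,.075,.067))]).round(1))
a=cv2.resize(cv2.imread("pics/w6.png")[40:180,380:560],None,fx=4,fy=4,interpolation=cv2.INTER_CUBIC);cv2.imwrite("pics/m6.png",a)
```

```text
[[476.5  91.3]
 [409.6  48.9]
 [547.2  51.7]
 [672.1 326.5]
 [300.3 333.7]]
```

View pics/m6.png

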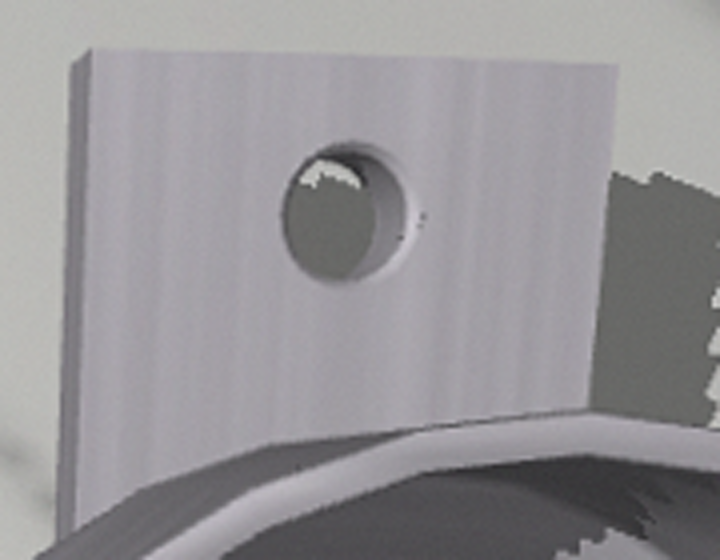

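```bash
cat > fit.py <<'E'
from h import *
from scipy.optimize import least_squares
def fit(s,pix,tcp,yaw,grasp_b=np.array([0,.068,.058])):
    # bowl pose: rotation (small euler about bowl axes) about grasp point
    G=np.array(tcp)-[0,0,.163]
    P=np.array([[.086,0,.01],[.103,.030,.01],[.103,-.030,.01]])
    Rz=Rot.from_euler("z",yaw,degrees=True)
    def pts(p,Q): return Rz.apply(Rot.from_euler("xyz",p[:3],degrees=True).apply(Q-grasp_b)+[0,p[3],0])+G
    f=lambda p: np.r_[(proj(s,pts(p,P))-pix).ravel(), p[:2]*.05,p[2]*.05,p[3]*1000]
    o=least_squares(f,[0,0,0,0.]); return o.x,(proj(s,pts(o.x,P))-pix).round(1), lambda Q:pts(o.x,Q)
E
python3 - <<'E'
from fit import *
s=load("w6.png")
q=r.sense()
p,res,g=fit(s,np.array([[467,93.4],[403,52],[534.5,56.]]),q["tcp_pos"],22.1); print(p,res,g(np.array([[0,0,0.],[.086,0,0],[-.086,0,0]])))
E
```

```text
[ 3.33799863e+00  3.74961015e-01 -6.54949593e-02 -3.72278097e-06] [[ 0.4  0.3]
 [-0.2 -0.2]
 [-0.2 -0.1]] [[ 0.43147263 -0.28101411  0.0348735 ]
 [ 0.51118932 -0.24875062  0.03431069]
 [ 0.35175594 -0.3132776   0.03543631]]
```

```bash
cat >> fit.py <<'E'
def tcp_for(origin,yaw,p,gb=np.array([0,.068,.058])):
    Rz=Rot.from_euler("z",yaw,degrees=True); D=Rot.from_euler("xyz",p[:3],degrees=True)
    T=Rz*D.inv()*Rot.from_euler("x",180,degrees=True)
    G=np.array(origin)+Rz.apply(gb)
    return G-T.apply([0,0,.163]), T.as_euler("xyz",degrees=True)
E
python3 - <<'E'
from fit import *
p=[3.34,.37,-.07]
q=r.sense()
t,o=tcp_for([.4333,-.2836,.12],22.1,p); r.servo_line(t,o,speed=.1)
t,o=tcp_for([.6024,.0043,.12],.1,p); r.servo_line(t,o,speed=.12); r.wait(.3)
q=r.sense();print(t,o,q["tcp_pos"],q["orientation"],q["opening"],q["clock"])
s=snap("wrist","w7.png"); 
o=np.array([.6024,.0043,.12]);print(proj(s,[o+[.086,0,.01],o+[.103,.03,.01],o+[.103,-.03,.01]]))
a=cv2.resize(s["frame"][40:180,380:560,::-1],None,fx=4,fy=4,interpolation=cv2.INTER_CUBIC);cv2.imwrite("pics/m7.png",a)
snap("scene","s7.png",(220,180,420,330),4)
E
```

```text
[0.60121214 0.08179439 0.34071973] [176.65948249  -0.36529288   0.19143938] [0.60117699 0.08172601 0.34075185] [176.6586428   -0.36621531   0.18624949] 0.014841647306420472 15.7917
[[467.58461506  94.10502527]
 [403.1476192   52.08311729]
 [534.46444811  56.46741628]]
```

View pics/m7.png

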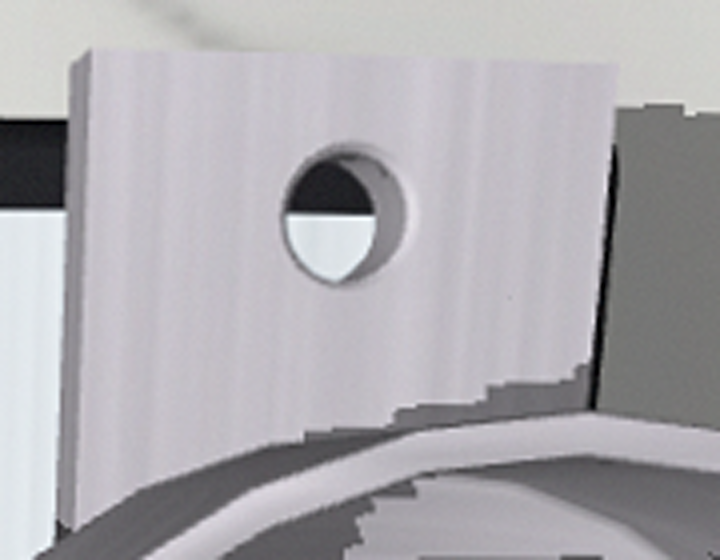

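View pics/s7.png

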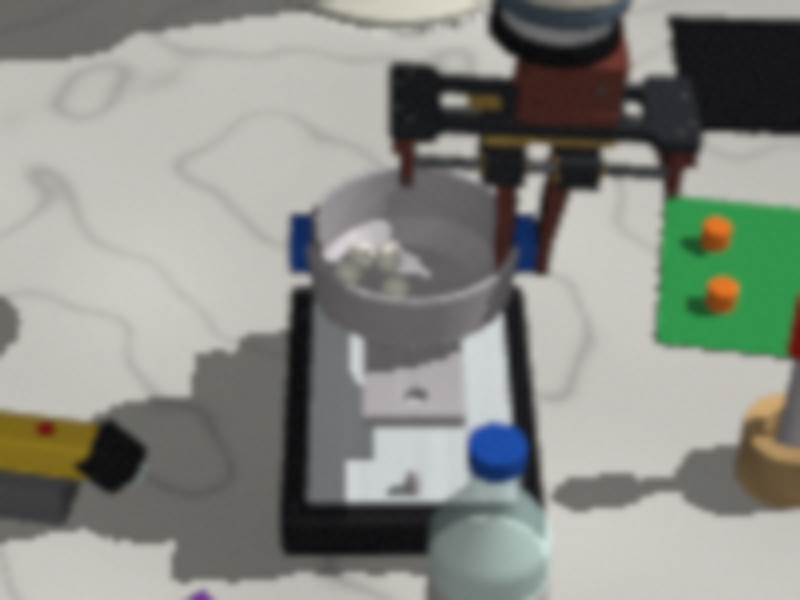

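Hole and plate corners fall where predicted. Lowering to just above the pegs and checking through the hole.

Run:
```python
from fit import *
p=[3.34,.37,-.07]
t,o=tcp_for([.6024,.0043,.066],.1,p); r.servo_line(t,o,speed=.06); r.wait(.3)
q=r.sense();print(q["contact_force"],q["torque"])
s=snap("wrist","w8.png"); print(proj(s,[[.6882,.0045,.063],[.6882,.0045,.045]]))
a=cv2.resize(s["frame"][40:180,380:560,::-1],None,fx=4,fy=4,interpolation=cv2.INTER_CUBIC);cv2.imwrite("pics/m8.png",a)
snap("side","d8.png",(220,160,370,272),5)
```

```text
[ 0.12035192 -0.59060011 -3.60466771] [0.39004685 0.04583774 0.00097532]
[[456.35591348  97.65568518]
 [443.61557549 100.79773379]]
```

View pics/m8.png

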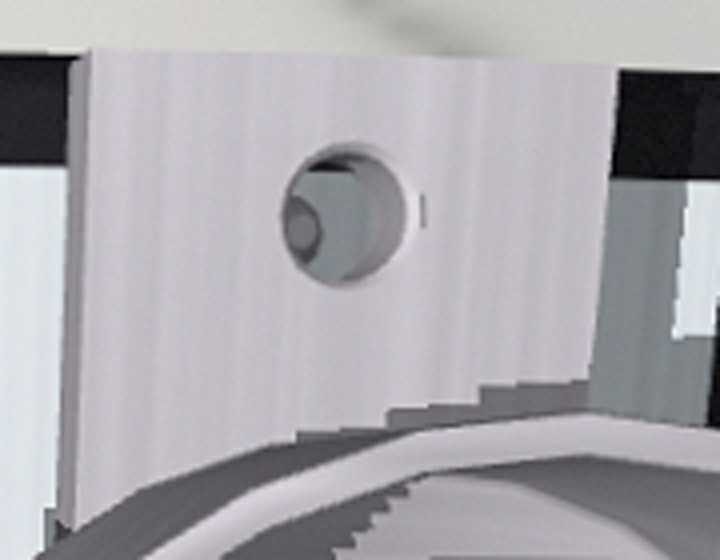

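View pics/d8.png

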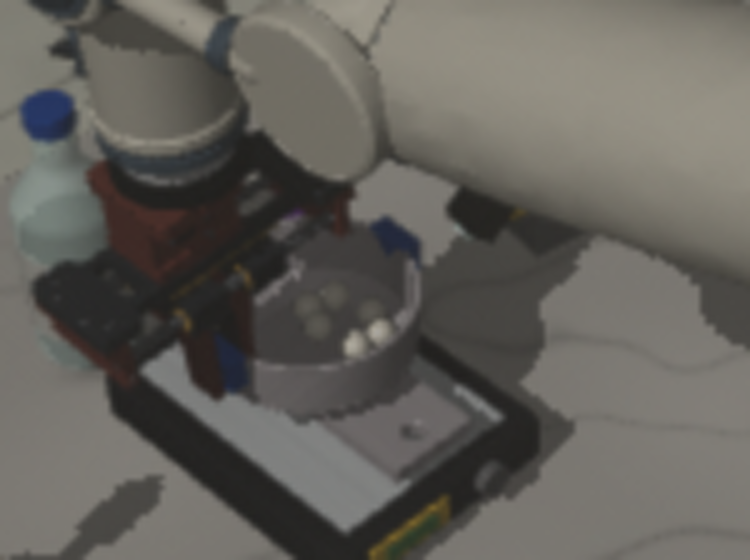

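Peg seen through the hole at the predicted place (455,97). Lowering on.

Run:
```python
from fit import *
p=[3.34,.37,-.07]
for z in (.060,.054,.050,.047,.0455,.0448):
    t,o=tcp_for([.6024,.0043,z],.1,p); r.servo_line(t,o,speed=.03); r.wait(.1)
    q=r.sense();print(z,q["contact_force"].round(2),q["torque"].round(3))
    if q["contact_force"][2]>4: break
snap("wrist","w9.png",(320,20,600,230),2.8); snap("side","d9.png",(220,160,370,272),5)
```

```text
0.06 [ 0.57 -0.11 -3.41] [ 0.305 -0.003 -0.028]
0.054 [ 0.1   0.24 -4.12] [ 0.337 -0.023  0.   ]
0.05 [ 0.32  0.27 -3.27] [0.37  0.062 0.024]
0.047 [-1.11 -0.07 -2.85] [ 0.36  -0.038  0.019]
0.0455 [ 0.04 -0.52 -3.08] [0.314 0.09  0.061]
0.0448 [-0.04  0.18 -0.75] [ 0.286  0.062 -0.012]
```

View pics/w9.png

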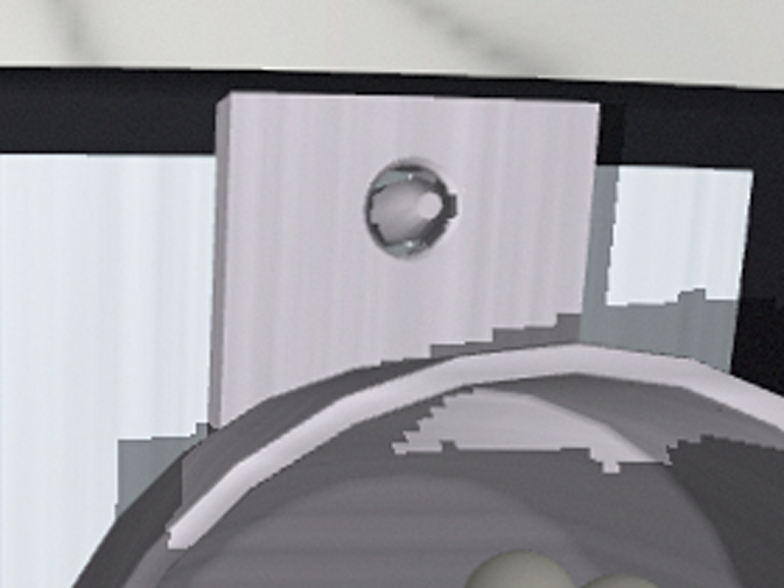

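View pics/d9.png

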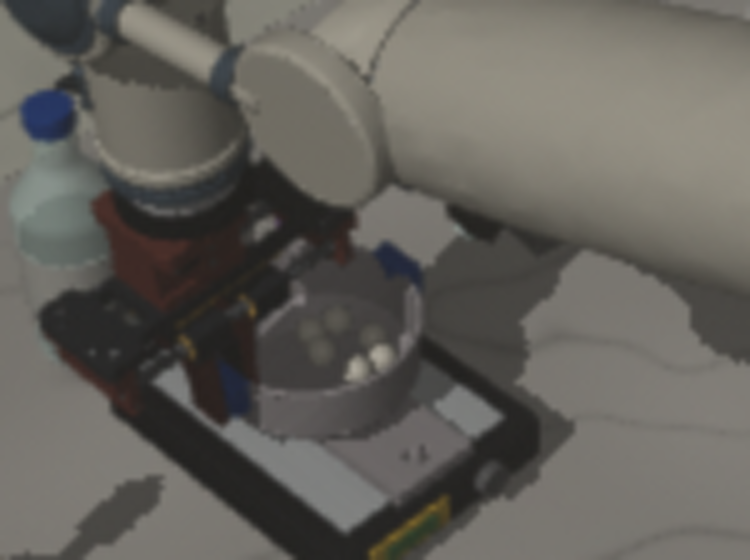

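Peg stands centred in the hole. Releasing and looking.

Run:
```python
from fit import *
r.let_go(); q=r.sense(); print(q["tcp_pos"],q["opening"])
p=q["tcp_pos"]; r.servo_line(p+[0,0,.12],speed=.12)
down(.54,0.0,.45,0); s=snap("wrist","w10.png",(200,0,440,300),2)
o=np.array([.6024,.0043,.045]); print(proj(s,[o+[.086,0,.01],o+[-.086,0,.01],o+[0,.068,.067],o+[0,-.068,.067]]).round(1),r.sense()["clock"])
```

```text
[0.60122263 0.08178566 0.26555771] 0.0876416918917755
[[315.7  35.6]
 [316.8 237.2]
 [223.5 142.8]
 [407.2 142.2]] 22.7
```

View pics/w10.png

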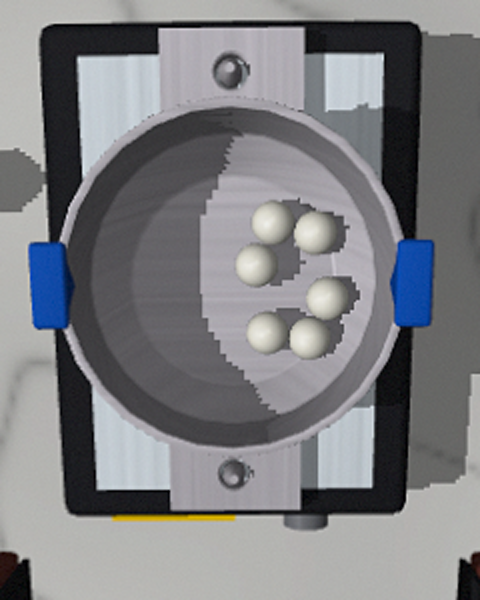

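Bowl home: both pegs through, lugs at (224,142)/(408,141) as predicted, six beads inside. Now the tablets; fresh look first.

Run:
```python
from h import *
down(.40,.235,.42,0); s=snap("wrist","w11.png")
print(proj(s,[[.4693,.2331,.021],[.4006,.2398,.021]]),r.inverse_kinematics([.6024,.0043,.27],[180,0,90]),r.inverse_kinematics([.6024,.0043,.27],[180,0,-90]),r.sense()["joints"])
```

```text
[[323.36178854 133.35104923]
 [316.07780864 210.71958575]] [-2.82648555  6.44407699 82.85922913  0.         90.69669389 -2.82648555] None [ 2.61549810e+01 -1.54449928e+01  8.84327247e+01 -2.50382331e-02
  1.07040328e+02  1.16200704e+02]
```

View pics/w11.png

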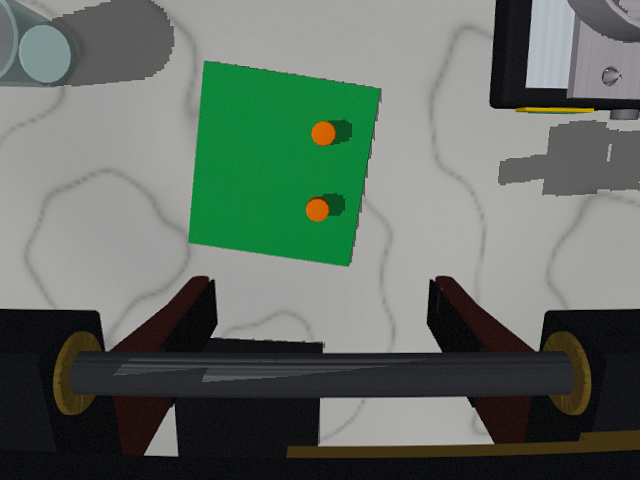

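```bash
cat >> h.py <<'E'
def pick_tab(x,y,yaw=0):
    down(x,y,.26,yaw); down(x,y,.187,yaw,True,.08); r.wait(.1)
    r.grab(12); r.wait(.2); print("op",r.sense()["opening"]); 
    down(x,y,.30,yaw,True,.12); print("op",r.sense()["opening"])
def drop_tab(x=.6024,y=.0043):
    down(x,y,.36,90); r.wait(.1); down(x,y,.277,90,True,.1); r.wait(.1)
    r.let_go(); r.wait(.1); down(x,y,.36,90,True,.15)
E
python3 - <<'E'
from h import *
pick_tab(.4693,.2331)
snap("wrist","w12.png")
drop_tab(); down(.54,0,.45,0); snap("wrist","w13.png",(200,0,440,300),2)
down(.40,.235,.42,0); s=snap("wrist","w14.png");print(r.sense()["clock"])
a=np.hstack([cv2.imread("pics/w12.png")[200:440:,160:480],cv2.resize(cv2.imread("pics/w13.png")[:,:],(192,240)),cv2.imread("pics/w14.png")[40:280,150:430]])
cv2.imwrite("pics/m9.png",a)
E
```

```text
op 0.021918648824584584
op 0.021421142042318018
35.4833
```

View pics/m9.png

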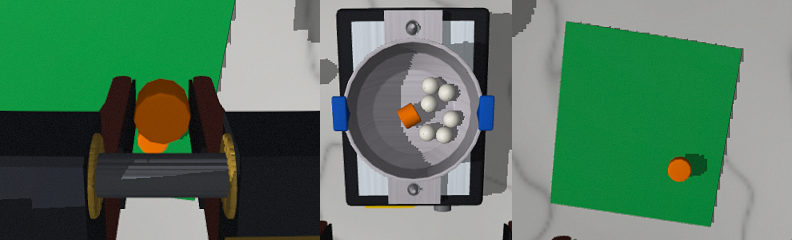

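First tablet in the bowl; the second unmoved at (317,210).

Run:
```python
from h import *
pick_tab(.4006,.2398)
drop_tab(); down(.54,0,.45,0); snap("wrist","w15.png",(200,0,440,300),2)
down(.60,.24,.42,0); s=snap("wrist","w16.png");print(r.sense()["clock"])
a=np.hstack([cv2.imread("pics/w15.png")[:,:],cv2.imread("pics/w16.png")[:,200:]])if 0 else None
cv2.imwrite("pics/m10.png",np.hstack([cv2.resize(cv2.imread("pics/w15.png"),(320,400)),cv2.resize(cv2.imread("pics/w16.png")[80:330,180:480],(480,400))]))
```

```text
op 0.021447064283864403
op 0.021820485325725867
47.0167
```

View pics/m10.png

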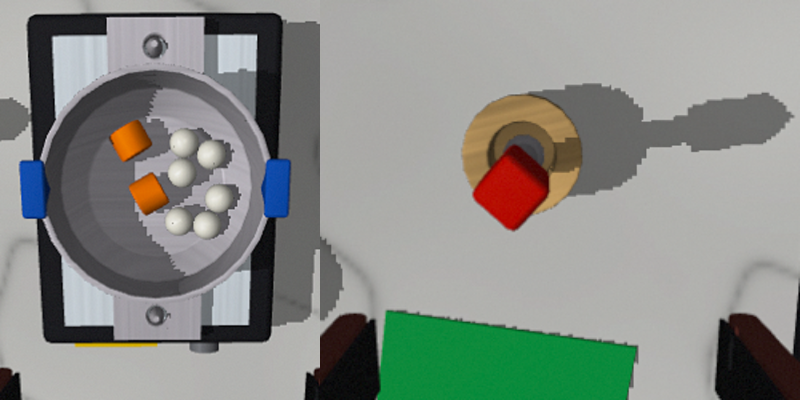

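Run:
```python
from h import *
a=cv2.resize(cv2.imread("pics/w16.png")[130:230,260:360],None,fx=6,fy=6,interpolation=cv2.INTER_CUBIC);cv2.imwrite("pics/m11.png",a)
s=load("w16.png"); print(proj(s,[[.6303,.2519,.158]]))
```

```text
[[299.24198395 201.25513176]]
```

View pics/m11.png

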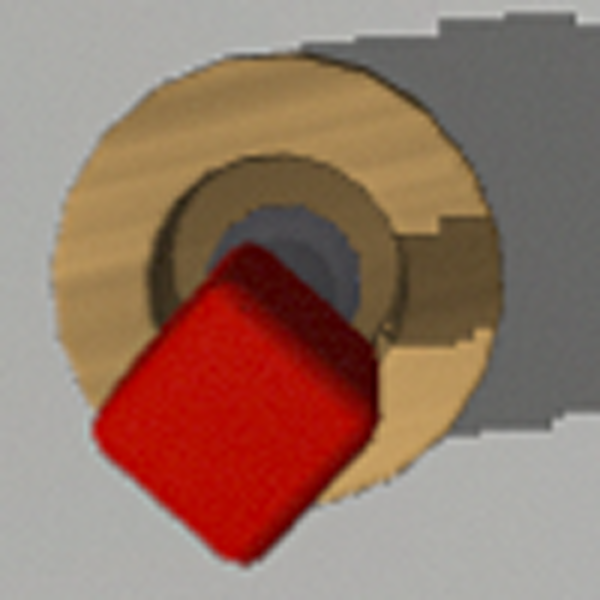

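Run:
```python
from h import *
s=load("w15.png")
O=np.array([.6024,.0043])
for n,(x,y) in dict(t1=(148,193),t2=(130,140),b1=(178,220),b2=(207,224),b3=(218,198),b4=(181,173),b5=(184,142),b6=(211,153)).items():
    p=(200+x/(320/240),0+y/(400/300)); print(n,((at(s,p,.072 if n[0]=='t' else .069)[:2]-O)*1000).round(1))
s=load("w16.png")
print("stand",at(s,(306.2,176.2),.045),"rodtop",at(s,(299.2,200.3),.158))
c=[at(s,(260+x/6,130+y/6),.158)[:2] for x,y in ((95,428),(242,565),(378,432))]
for i in (0,1): d=c[i+1]-c[i]; print(np.degrees(np.arctan2(d[1],d[0])),np.linalg.norm(d))
```

```text
t1 [-3.1  4.6]
t2 [28.7 15.4]
b1 [-20.  -14.2]
b2 [-22.5 -32.7]
b3 [ -6.3 -39.3]
b4 [  9. -16.]
b5 [ 27.6 -17.7]
b6 [ 21.1 -34.4]
stand [0.63412047 0.25177886 0.045     ] rodtop [0.63085958 0.251916   0.158     ]
-134.06584935467842 0.019562993575242986
-45.53242800374261 0.018737812495823285
```

Run:
```python
from h import *
x,y,w=.6306,.2519,46.2
down(x,y,.40,w); down(x,y,.299,w,True,.1); r.wait(.1)
r.grab(45); r.wait(.3); q=r.sense(); print(q["opening"],q["tcp_pos"],q["orientation"],q["contact_force"])
down(x,y,.45,w,True,.1); r.wait(.2); q=r.sense(); print(q["opening"],q["contact_force"],q["torque"],q["clock"])
snap("scene","s17.png",(330,150,490,270),5);snap("side","d17.png",(140,180,300,300),5)
```

```text
0.02209797960070562 [0.63059677 0.25191453 0.29899165] [ 1.79999958e+02 -4.08044726e-04  4.61983515e+01] [ 1.22983684 -0.2530166   0.0627956 ]
0.021528397795278258 [ 1.31504459  0.77821052 -1.14776998] [-0.00422114 -0.01341413  0.03618686] 52.25
```

View pics/s17.png

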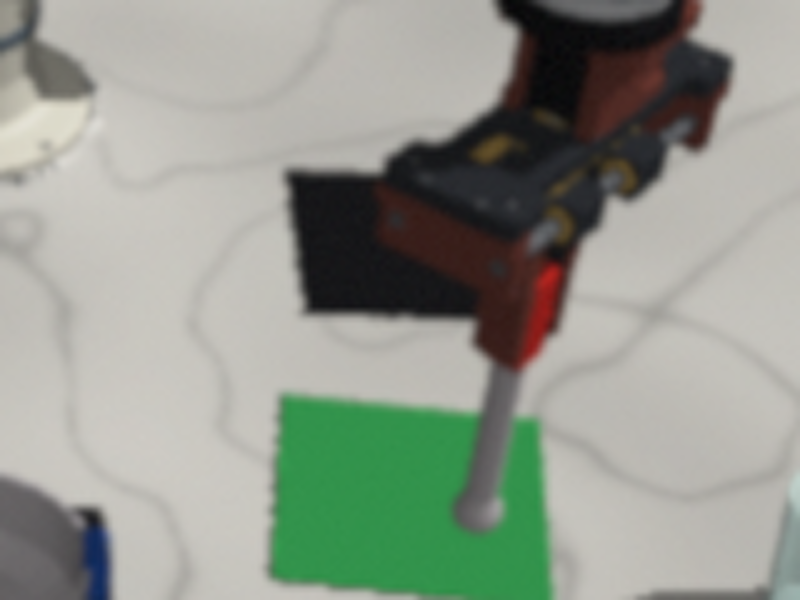

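View pics/d17.png

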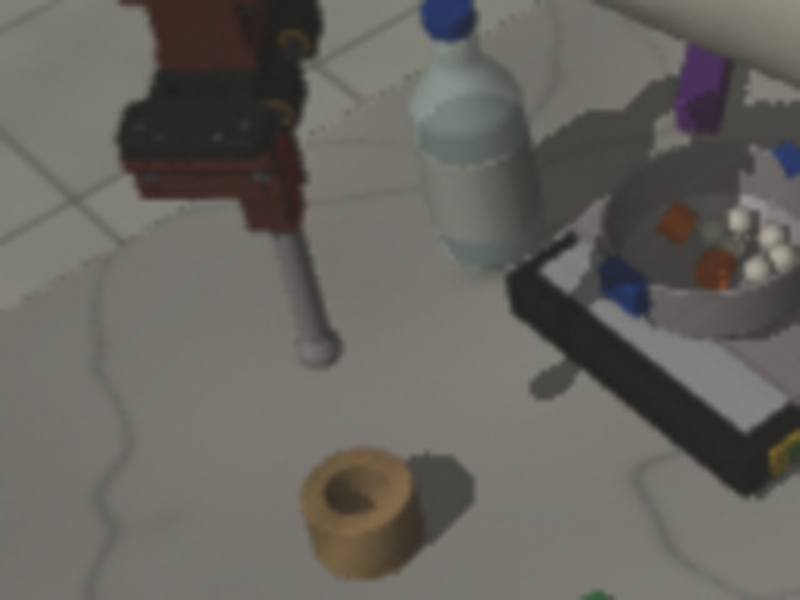

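Run:
```python
from h import *
for f,p in (("s17.png",(478/5+330,510/5+150)),("d17.png",(140+318/5,180+347/5))):
    s=load(f); print(proj(s,[[.6306,.2519,.164],[.6306,.2519,.25]]),p)
```

```text
[[424.70897965 250.94695766]
 [430.78344012 223.01318024]] (425.6, 252.0)
[[203.39037659 249.29506818]
 [196.83107091 226.02846754]] (203.6, 249.4)
```

Rod hangs vertical within a pixel. Now stir.

Run:
```python
from h import *
O=np.array([.6024,.0043]);w=46.2;R0=.030
a0=np.radians(131)
def P(a,Rr=R0): return O[0]+Rr*np.cos(a),O[1]+Rr*np.sin(a)
x,y=P(a0)
down(x,y,.45,w,True,.2); down(x,y,.37,w,True,.1)
for z in (.362,.3575,.3555):
    down(x,y,z,w,True,.04); r.wait(.05); q=r.sense(); print(z,q["contact_force"].round(2))
    if q["contact_force"][2]>5: break
snap("wrist","w18.png"); print(r.sense()["clock"])
```

```text
0.362 [-0.37  0.45 -0.67]
0.3575 [ 0.12  0.31 -0.95]
0.3555 [-0.33  0.12 -0.68]
55.6583
```

View pics/w18.png

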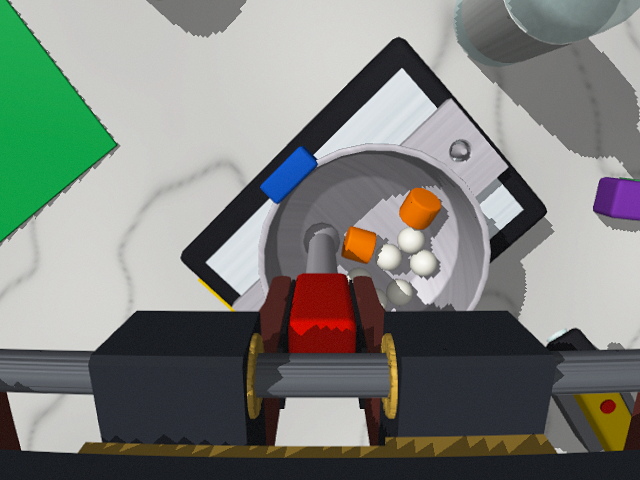

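Run:
```python
from h import *
O=np.array([.6024,.0043]);w=46.2;R0=.029
a0=np.radians(131); N=18; fm=0; C=r.sense()["clock"]
for i in range(1,N+1):
    a=a0+2*np.pi*i/N
    down(O[0]+R0*np.cos(a),O[1]+R0*np.sin(a),.3555,w,True,.06)
    f=r.sense()["contact_force"]; fm=max(fm,np.linalg.norm(f[:2]))
    if fm>25: print("stop",i,f);break
q=r.sense();print(fm,f,q["clock"]-C,q["tcp_pos"]-[O[0]+R0*np.cos(a),O[1]+R0*np.sin(a),.3555],q["opening"])
snap("wrist","w19.png",(200,100,540,340),2.3)
```

```text
1.308370989950905 [ 0.25497582 -0.45638394 -1.85958167] 5.708400000000005 [-0.00023025 -0.00026981  0.00010634] 0.021846892088169634
```

View pics/w19.png

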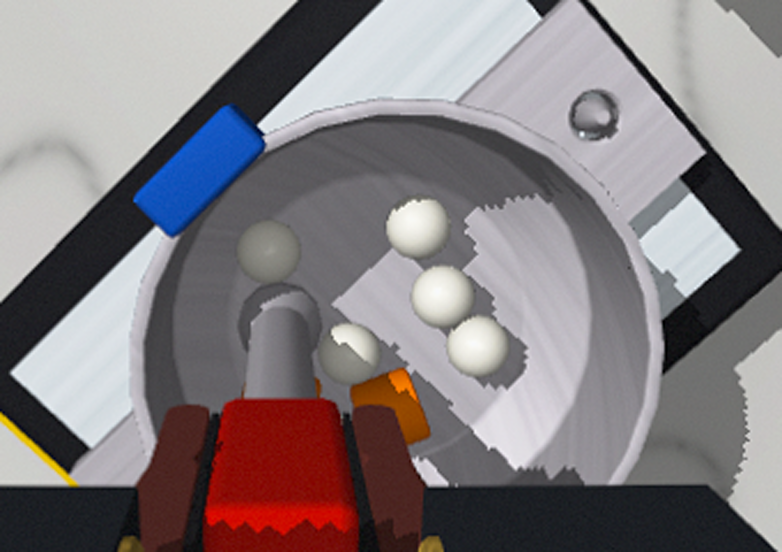

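Contents move freely, low forces. Three more circles.

Run:
```python
from h import *
O=np.array([.6024,.0043]);w=46.2;R0=.030
a0=np.radians(131); N=18; fm=0; C=r.sense()["clock"]
for i in range(1,int(3.2*N)+1):
    a=a0+2*np.pi*i/N
    down(O[0]+R0*np.cos(a),O[1]+R0*np.sin(a),.3552,w,True,.08)
    f=r.sense()["contact_force"]; fm=max(fm,np.linalg.norm(f[:2]))
    if fm>25: print("stop",i,f);break
q=r.sense();print(fm,f,q["clock"],q["opening"])
p=q["tcp_pos"]; down(p[0],p[1],.47,w,True,.1)
snap("wrist","w20.png")
down(.6336,.2519,.47,w,True,.25); r.wait(.3)
snap("scene","s20.png",(330,150,490,270),5);snap("side","d20.png",(140,180,300,300),5)
a=load("d20.png"),load("s20.png")
for s in a: print(proj(s,[[.6336,.2519,.184]]))
```

```text
5.0930276431844455 [-0.62323377 -0.17803021 -0.97778644] 77.5583 0.021913002328528528
[[201.25882427 243.50813036]]
[[426.30101278 245.53761886]]
```

View pics/w20.png

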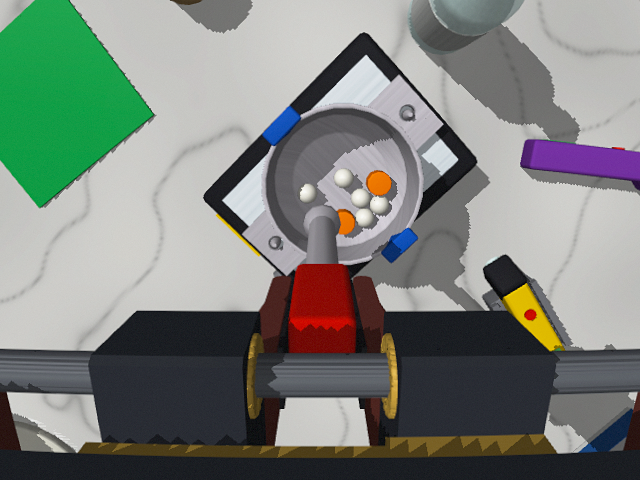

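View pics/s20.png

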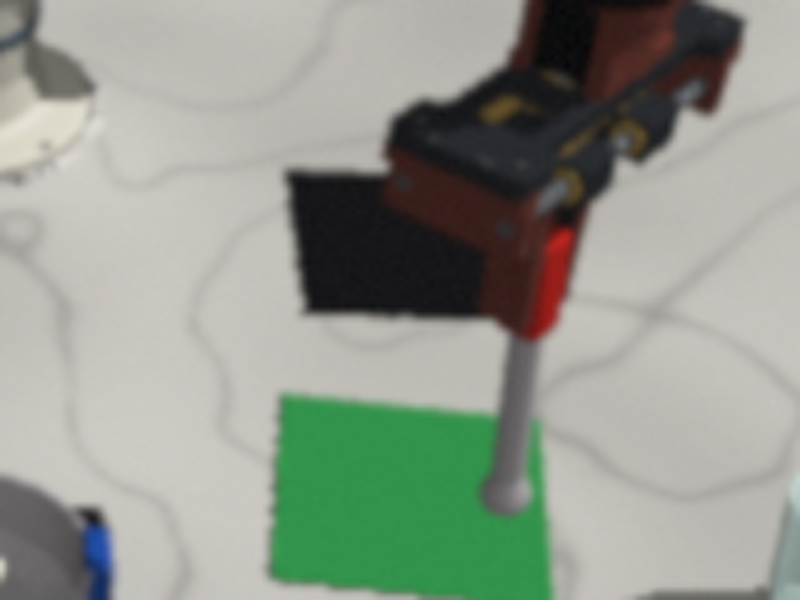

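View pics/d20.png

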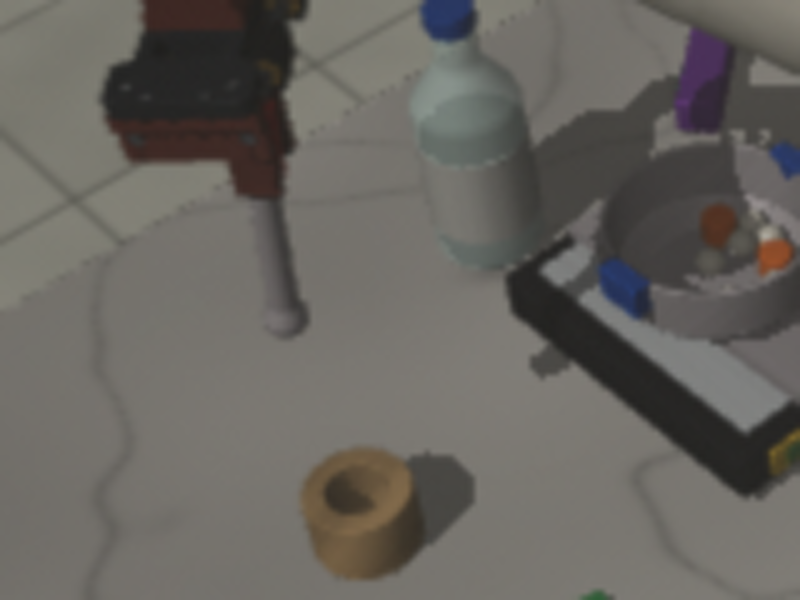

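The rod's foot has swung in the pads (side (197,242) against predicted (201,243)). Triangulating its tilt.

Run:
```python
from h import *
def tri(o):
    A=[];b=[]
    for s,p in o:
        c,d=ray(s,p); d/=np.linalg.norm(d); M=np.eye(3)-np.outer(d,d); A.append(M); b.append(M@c)
    return np.linalg.lstsq(np.vstack(A),np.hstack(b),rcond=None)[0]
for sf,df,ps,pd in (("s17.png","d17.png",(478,508),(318,347)),("s20.png","d20.png",(506,495),(285,314)),("s20.png","d20.png",(524,360),(270,215))):
    print(tri([(load(sf),(330+ps[0]/5,150+ps[1]/5)),(load(df),(140+pd[0]/5,180+pd[1]/5))]))
```

```text
[0.6312412  0.25268962 0.16300085]
[0.64473402 0.2597745  0.18353019]
[0.63680968 0.25639106 0.25855057]
```

```bash
cat >> h.py <<'E'
def tri(o):
    A=[];b=[]
    for s,p in o:
        c,d=ray(s,p); d/=np.linalg.norm(d); M=np.eye(3)-np.outer(d,d); A.append(M); b.append(M@c)
    return np.linalg.lstsq(np.vstack(A),np.hstack(b),rcond=None)[0]
def tilted(G,w,th):
    T=Rot.from_rotvec(np.radians(th)*np.array([-.72,.69,0]))*Rot.from_euler("xyz",[180,0,w],degrees=True)
    return np.array(G)-T.apply([0,0,.163]), T.as_euler("xyz",degrees=True)
E
python3 - <<'E'
from h import *
t,o=tilted([.6336,.2519,.307],46.2,5.8); r.servo_line(t,o,speed=.1); r.wait(.3)
snap("scene","s21.png",(380,190,480,265),8);snap("side","d21.png",(160,190,260,265),8)
for f in ("s21.png","d21.png"): print(proj(load(f),[[.6336,.2519,.186],[.6336,.2519,.25]]))
E
```

```text
[[426.43918506 244.90527174]
 [431.03758221 223.82800742]]
[[201.10970641 242.98103654]
 [196.14507403 225.44413768]]
```

View pics/s21.png

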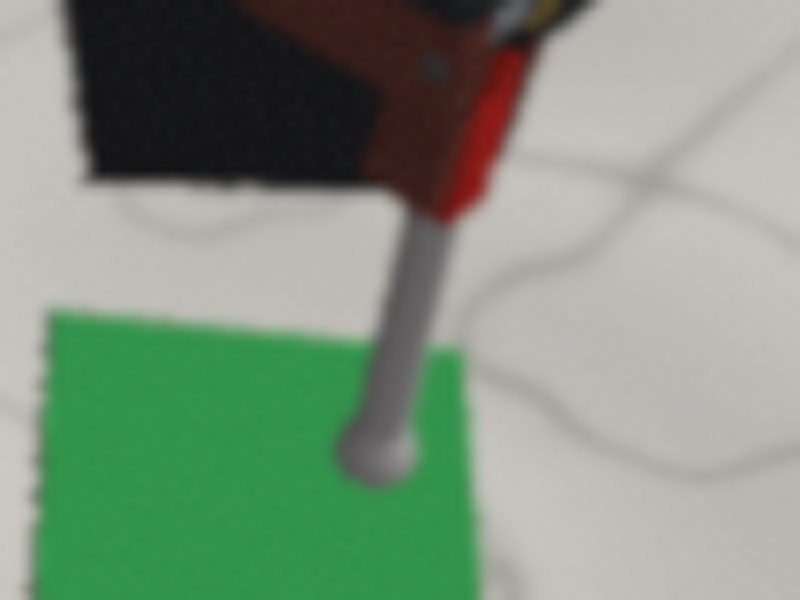

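View pics/d21.png

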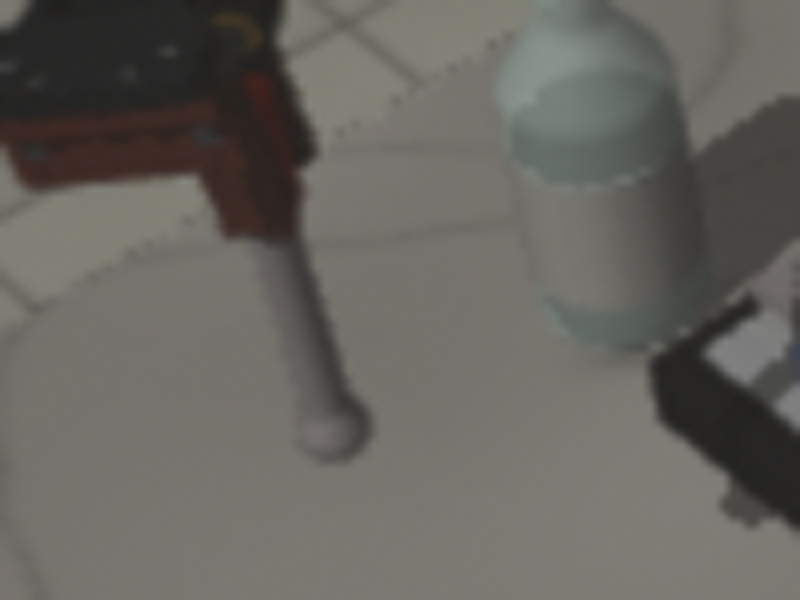

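Run:
```python
from h import *
S,D=load("s21.png"),load("d21.png")
print(tri([(S,(380+376/8,190+452/8)),(D,(160+334/8,190+430/8))]),tri([(S,(380+425/8,190+250/8)),(D,(160+290/8,190+270/8))]))
print(S and proj(S,[[.6336,.2519,.20]]))
```

```text
[0.63422294 0.25221025 0.18208507] [0.6320694  0.25353772 0.25707096]
[[427.41550758 240.43549372]]
```

Foot is now under the grip, over the stand's centre. Lowering with force watch.

Run:
```python
from h import *
for z in (.20,.165,.15,.145,.142,.139,.137,.1355,.134,.132):
    t,o=tilted([.6338,.2519,z],46.2,5.8); r.servo_line(t,o,speed=.1 if z>.145 else .03); r.wait(.1)
    f=r.sense()["contact_force"]; print(z,f.round(2))
    if f[2]>2 or np.hypot(f[0],f[1])>4: break
print(r.sense()["clock"])
snap("scene","s22.png",(380,230,480,305),8);snap("side","d22.png",(160,230,260,305),8)
```

```text
0.2 [ 0.21  0.25 -1.41]
0.165 [ 0.6  -0.31 -0.76]
0.15 [ 0.05 -0.26 -1.27]
0.145 [-0.86 -1.12 -2.03]
0.142 [ 0.09  0.58 -1.06]
0.139 [0.39 0.05 0.03]
0.137 [-0.39  0.51 -1.59]
0.1355 [-0.34 -0.88  2.09]
85.35
```

View pics/s22.png

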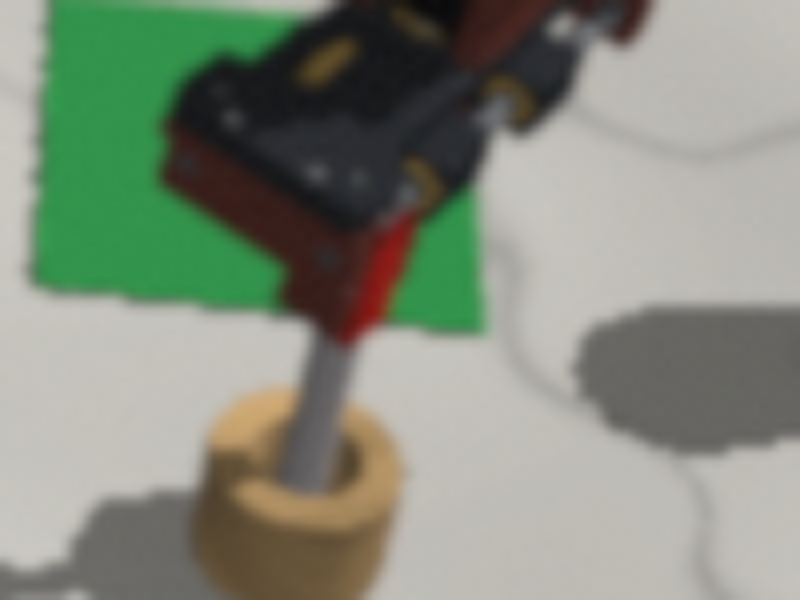

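View pics/d22.png

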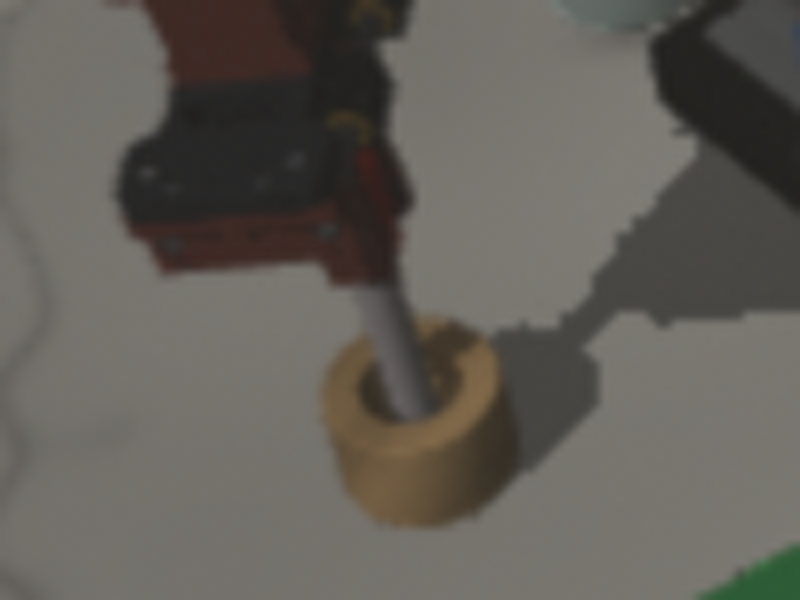

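Run:
```python
from h import *
r.let_go(); r.wait(.2)
t,o=tilted([.6338,.2519,.26],46.2,5.8); r.servo_line(t,o,speed=.12)
snap("scene","s23.png",(380,210,480,305),6);snap("side","d23.png",(160,210,260,305),6)
cv2.imwrite("pics/m23.png",np.hstack([cv2.imread("pics/s23.png"),cv2.imread("pics/d23.png")])[:, :].copy() if 0 else cv2.resize(np.hstack([cv2.imread("pics/s23.png"),cv2.imread("pics/d23.png")]),(800,380)))
```

```text
(no output)
```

View pics/m23.png

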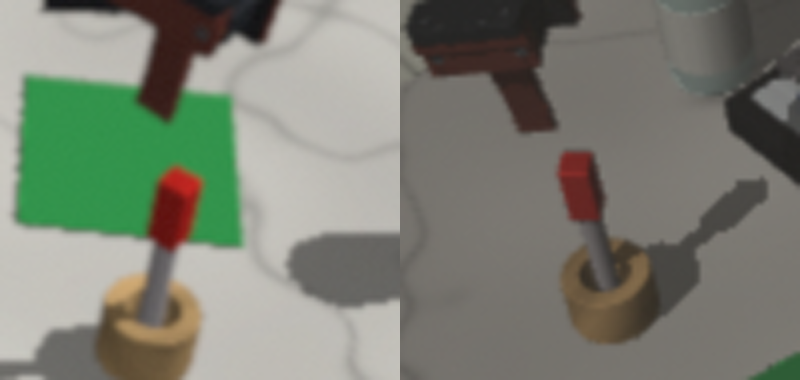

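Rod stands upright. Now the thermometer.

Run:
```python
from h import *
x,y,w=.6456,-.2580,80.8
down(x,y,.42,w); r.wait(.1)
s=snap("wrist","w24.png"); 
a=np.radians(w);c,n=np.cos(a),np.sin(a)
L=lambda p:[x+c*p[0]-n*p[1],y+n*p[0]+c*p[1],.03+p[2]]
print(proj(s,[L(( .065,.014,.03)),L((.065,-.014,.03)),L((-.065,.014,.03)),L((-.065,-.014,.03))]).round(1),r.sense()["clock"])
cv2.imwrite("pics/m24.png",cv2.resize(cv2.imread("pics/w24.png")[0:330,180:460],None,fx=1.8,fy=1.8))
```

```text
[[302.7 138.9]
 [338.2 138.9]
 [304.4 293.7]
 [336.9 293.7]] 90.05
```

View pics/m24.png

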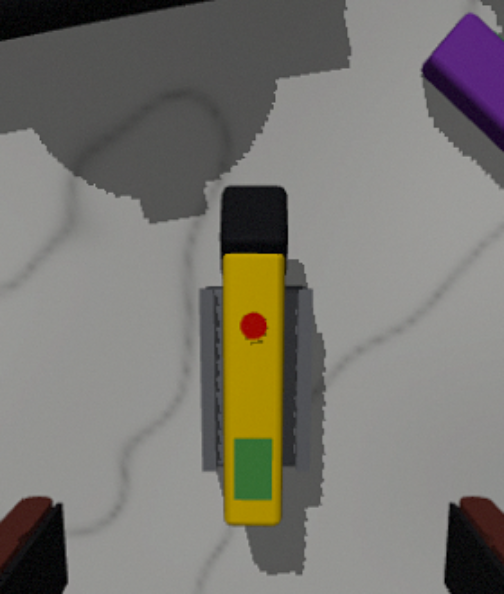

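Bar matches prediction within a pixel. Grasping.

Run:
```python
from h import *
x,y,w=.6456,-.2580,80.8
down(x,y,.2215,w,True,.15); r.wait(.1); print(r.sense()["contact_force"])
r.grab(60); r.wait(.3); q=r.sense(); print(q["opening"],q["contact_force"],q["tcp_pos"])
down(x,y,.2515,w,True,.05); down(x,y,.3515,w,True,.12); r.wait(.2); q=r.sense(); print(q["opening"],q["contact_force"],q["clock"])
snap("scene","s25.png",(170,200,290,290),6.5);snap("side","d25.png",(290,130,410,220),6.5);snap("wrist","w25.png")
```

```text
[0.07875621 0.18006201 0.13732511]
0.0274703722965194 [-0.45263858  0.04614441  0.2684948 ] [ 0.64556698 -0.25802021  0.22149521]
0.027791446415875932 [ 0.38603769 -0.18460269 -1.55209302] 94.8083
```

View pics/s25.png

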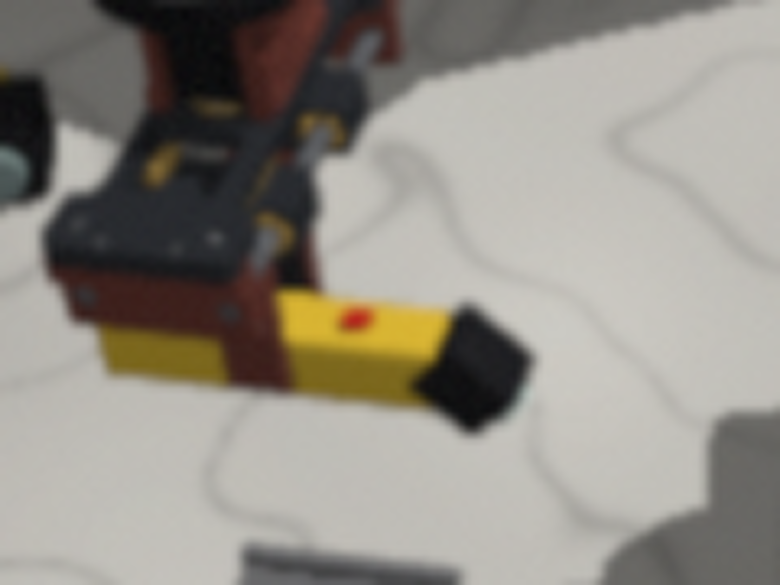

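View pics/d25.png

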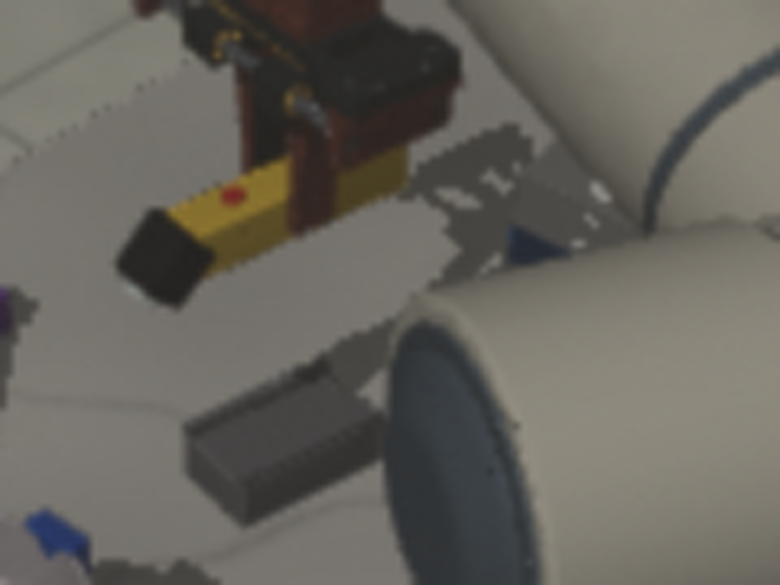

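View pics/w25.png

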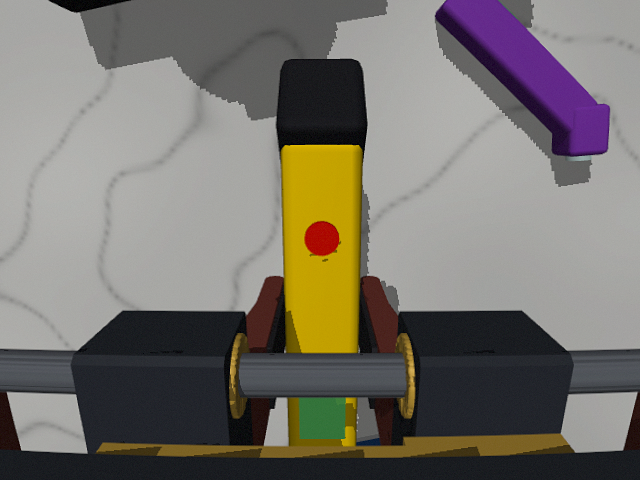

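Run:
```python
from h import *
x,y,w=.6456,-.2580,80.8
a=np.radians(w);c,n=np.cos(a),np.sin(a)
s=load("w24.png");d=at(s,(180+253/1.8,326/1.8),.06);dx=(d-[x,y,0])@[c,n,0];print("dot x",dx)
s=load("w25.png")
for th in (-2,0,2,4,6):
    t=np.radians(th)
    def L(p):
        px,pz=p[0],p[2]-.0285; px,pz=px*np.cos(t)+pz*np.sin(t),-px*np.sin(t)+pz*np.cos(t)
        return [x+c*px-n*p[1],y+n*px+c*p[1],.1885+pz]
    print(th,proj(s,[L((dx,0,.03)),L((.065,.014,.03)),L((.065,-.014,.03))]).round(1).tolist(),proj(load("s25.png"),[L((.087,0,-.003)),L((-.065,-.014,0))]).round(1).tolist())
```

```text
dot x 0.031723995853671104
-2 [[320.4, 240.8], [276.7, 141.6], [363.7, 141.5]] [[248.3, 260.0], [185.2, 257.6]]
0 [[320.4, 239.8], [277.4, 141.3], [363.0, 141.1]] [[248.0, 260.9], [184.6, 256.8]]
2 [[320.4, 239.0], [278.1, 141.1], [362.3, 141.0]] [[247.6, 261.8], [184.0, 256.1]]
4 [[320.5, 238.2], [278.8, 141.2], [361.7, 141.1]] [[247.2, 262.6], [183.5, 255.3]]
6 [[320.5, 237.6], [279.5, 141.5], [361.1, 141.4]] [[246.8, 263.5], [183.0, 254.6]]
```

Run:
```python
from h import *
x,y,w=.6456,-.2580,80.8
a=np.radians(w);c,n=np.cos(a),np.sin(a)
for th in (-2,0,2,4):
    t=np.radians(th)
    def L(p):
        px,pz=p[0],p[2]-.0285; px,pz=px*np.cos(t)+pz*np.sin(t),-px*np.sin(t)+pz*np.cos(t)
        return [x+c*px-n*p[1],y+n*px+c*p[1],.1885+pz]
    S=(proj(load("s25.png"),[L((-.065,-.014,0)),L((.06,-.014,0)),L((0.01,-.014,.03)),L((.065,-.014,.03))])-[170,200])*6.5
    D=(proj(load("d25.png"),[L((-.065,.014,0)),L((.06,.014,0)),L((0.01,.014,.03)),L((.065,.014,.03))])-[290,130])*6.5
    print(th,"S",S.round(0).tolist(),"D",D.round(0).tolist())
for nme,crop in (("s25",(100,280,560,450)),("d25",(100,130,430,330))):
    im=cv2.imread(f"pics/{nme}.png")[crop[1]:crop[3],crop[0]:crop[2]]
    cv2.imwrite(f"pics/{nme}z.png",cv2.resize(im,None,fx=1.7,fy=1.7,interpolation=cv2.INTER_CUBIC))
```

```text
-2 S [[99.0, 374.0], [425.0, 404.0], [278.0, 330.0], [426.0, 343.0]] D [[407.0, 191.0], [200.0, 278.0], [287.0, 191.0], [193.0, 230.0]]
0 S [[95.0, 369.0], [423.0, 408.0], [279.0, 331.0], [427.0, 348.0]] D [[409.0, 186.0], [202.0, 281.0], [287.0, 191.0], [192.0, 234.0]]
2 S [[91.0, 365.0], [421.0, 412.0], [279.0, 332.0], [428.0, 353.0]] D [[410.0, 182.0], [204.0, 283.0], [287.0, 192.0], [193.0, 237.0]]
4 S [[88.0, 360.0], [419.0, 415.0], [279.0, 332.0], [429.0, 357.0]] D [[412.0, 177.0], [206.0, 286.0], [286.0, 193.0], [193.0, 241.0]]
```

View pics/s25z.png

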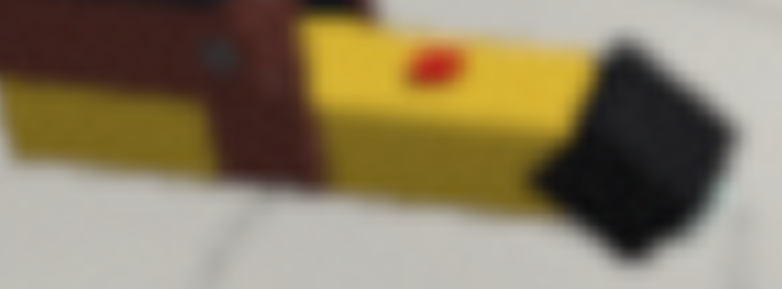

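View pics/d25z.png

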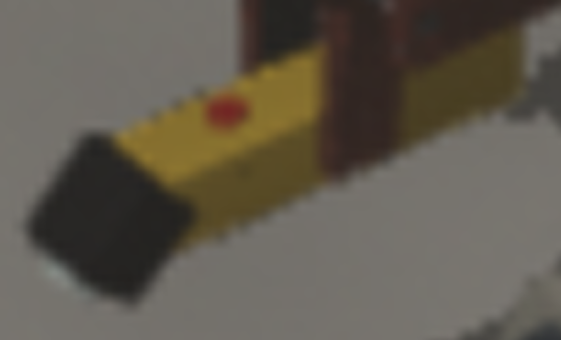

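Both views give a level bar (±1.5°). Moving to aim.

Run:
```python
from h import *
w=80.8;a=np.radians(w);d=.087+.12*np.sqrt(.5)
x,y=.6024-d*np.cos(a),.0043-d*np.sin(a); z=.045+.024+.12*np.sqrt(.5)+.003+.0285+.163
print(x,y,z)
down(x,y,.40,w,True,.12); down(x,y,z,w,True,.08); r.wait(.3)
snap("scene","s26.png",(230,150,370,255),5.5);snap("side","d26.png",(270,150,410,255),5.5);
q=r.sense();print(q["tcp_pos"],q["orientation"],q["clock"],q["contact_force"])
L=lambda p:[x+np.cos(a)*p[0],y+np.sin(a)*p[0],z-.1915+p[2]]
print((proj(load("s26.png"),[L((.087,0,-.003)),[.6024,.0043,.069]])-[230,150])*5.5,(proj(load("d26.png"),[L((.087,0,-.003)),[.6024,.0043,.069]])-[270,150])*5.5)
```

```text
0.5749239680306837 -0.16534214469994246 0.3483528137423857
[ 0.5749451  -0.16533682  0.34864556] [1.79974953e+02 4.15563226e-03 8.08025565e+01] 97.35 [ 0.97244165  0.21028954 -1.68813143]
[[321.13670274 508.88358825]
 [503.80250829 664.20593742]] [[194.41791876 276.96898857]
 [ 71.81754744 455.13808625]]
```

View pics/s26.png

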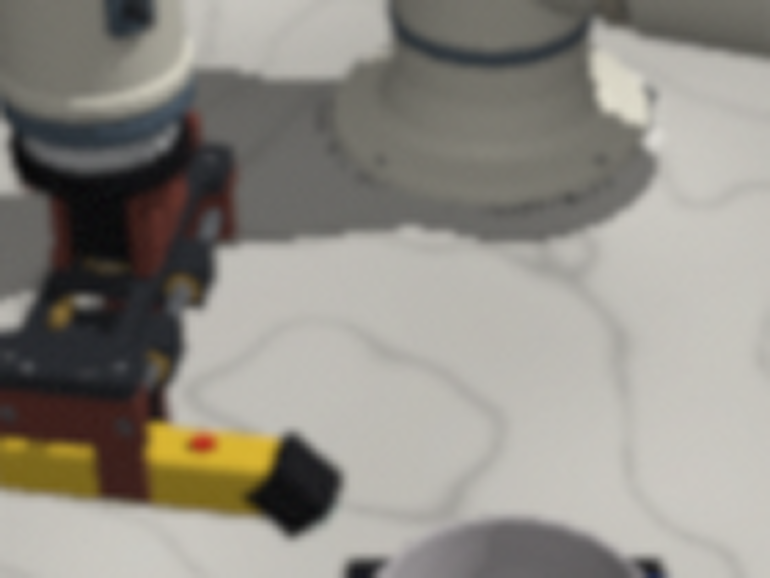

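View pics/d26.png

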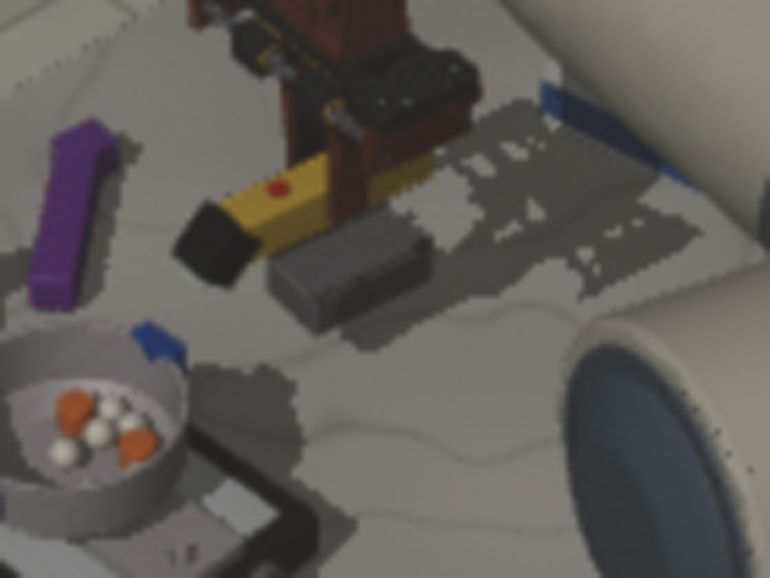

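Run:
```python
from h import *
r.wait(3.2); s=snap("wrist","w27.png")
x,y,w=.6456,-.2580,80.8
q=r.sense(); print(q["joint_vel"].round(3),q["clock"])
p=q["tcp_pos"]
print(proj(s,[[.6024,.0043,.069],[.6024+.0849*-np.cos(np.radians(w)),.0043-.0849*np.sin(np.radians(w)),.154]]))
```

```text
[-0.046  0.001 -0.003  0.018 -0.057  0.015] 100.6
[[320.02783734 -57.47434821]
 [319.8435554   82.90734622]]
```

View pics/w27.png

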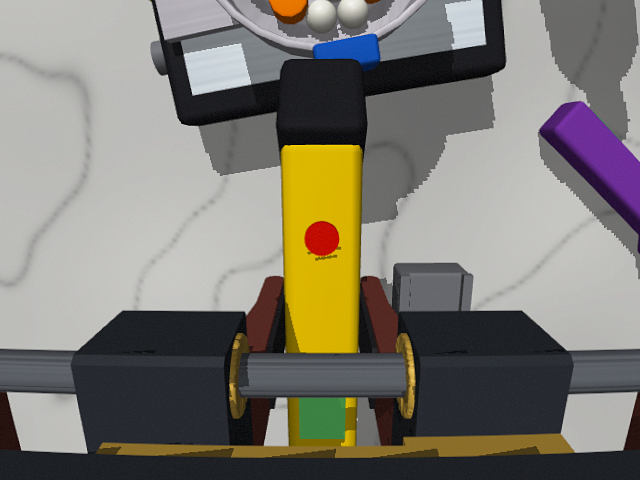

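Steady hold done, nose over the rim at the bowl. Returning it to the cradle.

Run:
```python
from h import *
x,y,w=.6456,-.2580,80.8
p=r.sense()["tcp_pos"]; down(p[0],p[1],.40,w,True,.12); down(x,y,.36,w,True,.15); r.wait(.1); down(x,y,.25,w,True,.1)
for z in (.235,.228,.225,.2235,.2225,.2218,.2212):
    down(x,y,z,w,True,.03); r.wait(.1); f=r.sense()["contact_force"]; print(z,f.round(2))
    if f[2]>3: break
snap("side","d28.png",(290,130,410,220),6.5);snap("scene","s28.png",(170,240,290,330),6.5)
```

```text
0.235 [-0.05  0.2  -1.89]
0.228 [-0.66 -0.94 -1.55]
0.225 [-0.03  0.02 -1.91]
0.2235 [-0.85  0.8  -0.86]
0.2225 [-1.41  0.44 -0.61]
0.2218 [ 0.79 -0.28 -2.06]
0.2212 [-0.64  0.32 -0.5 ]
```

View pics/d28.png

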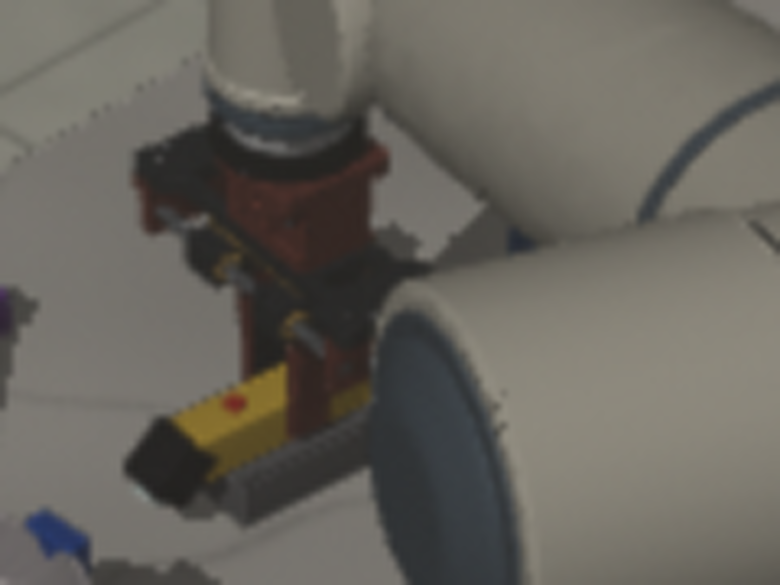

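View pics/s28.png

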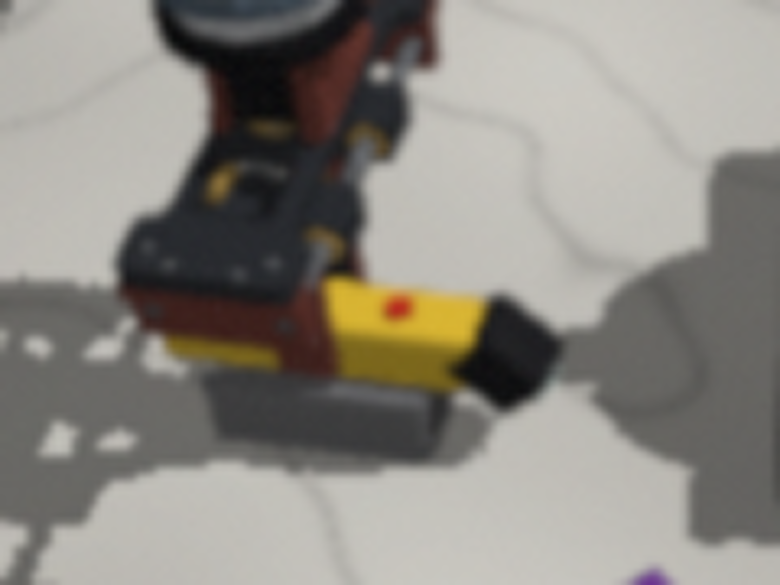

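It settles at the same height as at the pick, so it stayed level. Releasing and final check.

Run:
```python
from h import *
x,y,w=.6456,-.2580,80.8
r.let_go(); r.wait(.2); down(x,y,.42,w,True,.15); snap("wrist","w29.png")
down(.54,0,.47,0); snap("wrist","w30.png"); 
down(.45,0,.5,0); snap("scene","s30.png",(160,170,460,395),2.6); print(r.sense()["clock"])
cv2.imwrite("pics/m30.png",np.hstack([cv2.resize(cv2.imread("pics/w29.png")[100:320,200:440],(390,358)),cv2.resize(cv2.imread("pics/w30.png")[0:290,180:460],(390,404))[:358]]))
```

```text
111.4833
```

View pics/m30.png

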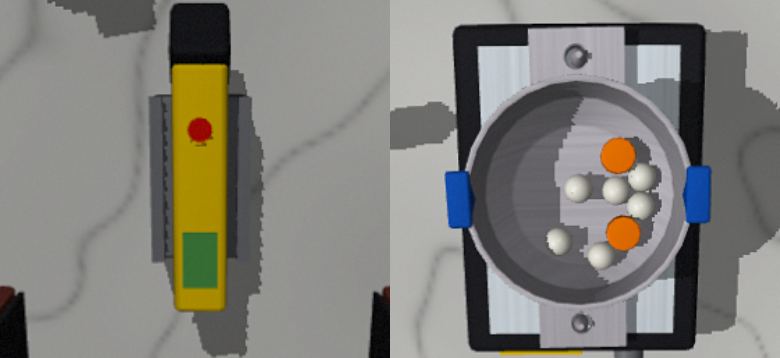

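View pics/s30.png

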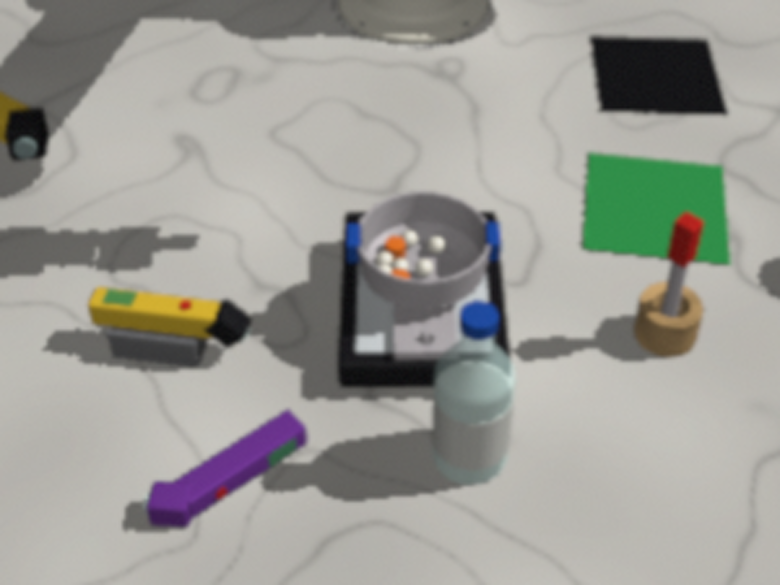

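Everything is in place: both pegs are through, six beads and two tablets are in the bowl, the rod is upright and the thermometer lies along its cradle.

```bash
python3 -c "
from station import r
r.wait(.3); print(r.hand_in())"
```

```text
the job is handed in; nothing more can be done
None
```

I did the whole job in the order asked and handed it in at about 112 s on the clock.

- **Bowl:** It sits on the base with both pegs through its holes. I levelled a 3.3° droop from the one-lug grip before lowering it.
- **Tablets:** Only two were on the mat, and both are in the bowl with the six beads. The last pictures show nothing spilled.
- **Stirring:** The rod made a little over four anticlockwise circles of about 30 mm radius. Its foot was set about 2.5 mm above the floor, and sideways force stayed at or below 5 N.
- **Rod:** It swung about 6° in the fingers while stirring. I corrected the tilt before standing it back, and the last picture shows it upright in its stand.
- **Thermometer:** I set it 12 cm from the middle of the bead bed and held it still for over 3 s. It is back level along its cradle.
- **Check that disagreed:** The cameras differed on the thermometer's tilt while aiming. The scene and side views read about 0.5–1.5° nose up, and the wrist view about 2–4° nose down. I treated it as level, and it went back into the cradle at the same height it was picked up from. The aim could still be a few millimetres off.

I kept the bottle, beaker and glove box out of every move. The last picture shows the bottle in place but does not include the beaker and glove box.

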